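# Wipe the wood chips off the sloping carving panel

## Task

Take the scraper block by its grip and, holding its sole flat on the sloping panel, wipe all five wood chips sideways off the panel into the steel catch tray that stands at one of its sides; never touch the chips with the gripper. Then stand the scraper upright in the middle of its rubber mat and let go, leaving everything else on the bench as it was.

Things in the scene. Friction and masses are not known exactly. Their poses are not given: they have to be found in the camera images.
- panel: Plywood top of a fixed carving easel, sloping at 25 degrees, 260 mm wide. Origin: on its upper face, middle of the lower edge, 60 mm above the bench. x: up the slope, away from the robot; y: left along the lower edge; z: out of the face. A ledge 12 mm high runs along the whole lower edge (x from -12 to 0 mm). Both side edges (y = -130 and 130 mm) are open, without rim.
- clear (a point): Middle of the panel's flat clear part, on its face 82 mm up the slope from the ledge (a point of the panel). The face is clear from the ledge to 165 mm up, over the whole width. Farther up stand a fixed carved horseshoe arch, up to 24 mm high, and two steel pins; the panel ends 260 mm up.
- tray: Open-topped sheet-steel catch tray, fixed: outside 240 mm (x) by 130 mm (y), 40 mm high, wall and floor 4 to 5 mm. Origin: centre of its underside. It stands at the left or the right side edge of the panel, turned with the easel, tucked about 10 mm under that edge, its middle 60 mm farther from the robot than the panel's lower edge.
- stonebox: A sharpening stone in a flat wooden box, fixed: 240 x 85 x 36 mm high, lying at the side of the panel where the tray is not. Origin: centre of its underside.
- mat: A thin black rubber mat, 180 mm (x) by 110 mm (y), 4 mm thick, fixed to the bench right of the easel; the scraper stands on it. Origin: centre of its underside.
- scraper: Scraper block, loose, about 0.2 kg, standing upright on the mat. Foot 130 (x) x 30 (y) x 30 mm high with a steel sole; on it a central wooden grip 70 (x) x 24 mm (y), from 30 to 88 mm above the sole. Origin: centre of the sole; z up through the grip. It wipes with its long sides (y = +-15 mm). At the start x lies along the mat's x within 0.3 rad.
- chip1: Wood chip, loose, about 24 to 35 mm long, 18 to 24 mm wide and 12 to 13 mm thick, lying on the clear lower part of the sloping panel: at the start its centre is 30 to 104 mm up the slope from the ledge and within 70 mm of the panel's middle line. It stays put by friction. Origin: centre of the chip; its axes do not follow its sides.
- chip2: Wood chip, loose, about 24 to 35 mm long, 18 to 24 mm wide and 12 to 13 mm thick, lying on the clear lower part of the sloping panel: at the start its centre is 30 to 104 mm up the slope from the ledge and within 70 mm of the panel's middle line. It stays put by friction. Origin: centre of the chip; its axes do not follow its sides.
- chip3: Wood chip, loose, about 24 to 35 mm long, 18 to 24 mm wide and 12 to 13 mm thick, lying on the clear lower part of the sloping panel: at the start its centre is 30 to 104 mm up the slope from the ledge and within 70 mm of the panel's middle line. It stays put by friction. Origin: centre of the chip; its axes do not follow its sides.
- chip4: Wood chip, loose, about 24 to 35 mm long, 18 to 24 mm wide and 12 to 13 mm thick, lying on the clear lower part of the sloping panel: at the start its centre is 30 to 104 mm up the slope from the ledge and within 70 mm of the panel's middle line. It stays put by friction. Origin: centre of the chip; its axes do not follow its sides.
- chip5: Wood chip, loose, about 24 to 35 mm long, 18 to 24 mm wide and 12 to 13 mm thick, lying on the clear lower part of the sloping panel: at the start its centre is 30 to 104 mm up the slope from the ledge and within 70 mm of the panel's middle line. It stays put by friction. Origin: centre of the chip; its axes do not follow its sides.
- mallet: A carver's round wooden mallet standing on its head, 80 mm across, 170 mm tall. Origin under its centre. A bystander.
- bottle: A white plastic bottle, 54 mm across, 140 mm tall. Origin under its centre. A bystander.
- rosette: A small turned dark wooden rosette lying on the bench, 60 mm across, 22 mm high. Origin under its centre. A bystander.

How it is judged:
By the outcome, as a careful person would: the job done as asked, in the order asked, and still so for the second after the job is handed in, with the robot touching nothing.
It also fails if it takes over 56 s, if anything falls off the work surface, if the arm or the gripper's body presses on something with over 40 N, if the wrist force passes 120 N, or if a joint passes its speed limit or range.

## Robot

A 6-joint arm with a two-finger parallel gripper is mounted at the origin on the work surface. World frame = base frame: x ahead of the robot, y to its left, z up, the work surface at z = 0. Lengths are in mm, angles in degrees, forces in N, time in s.
With the tool pointing down it reaches from about 375 to 900 mm from the base axis. Payload 3.1 kg.
Tool frame: the origin (TCP) lies midway between the tips of the shut fingers; the grasp point (between the pads) lies 19 mm behind it; z points along the fingers, y is the line along which they close (so a half turn about z gives the same grasp; the last joint's range is limited). The gripper opens to 87 mm and grips with 3 to 60 N. Pads are 19 mm wide; open, the fingers measure 117 mm over their backs; the gripper's body (75 mm by 190 mm) begins 51 mm behind the grasp point.
Start: joints at [52.798, 30.224, 82.088, -0, 67.689, -10.227], TCP at [283.457, 556.999, 191.648] pointing down, gripper open.
Joint ranges: [-176.69, 176.69], [-43.24, 126.21], [12.49, 139.97], [-82, 262], [0, 151.66], [-163.58, 163.58]. Speed limits (degrees/s): [159.86, 159.86, 180, 180, 180, 180].

## Interface

Orientations are given as [roll, pitch, yaw] about the fixed x, y, z axes, in that order (R = Rz(yaw) Ry(pitch) Rx(roll)).
In Python, from bench import telemetry, viewer, manip gives the robot as it stands.
- The arm moves only by the tool apply_moves, never from a script. Its argument "plan" is a list of rows, each an object of numbers: "tx", "ty", "tz": the shift along the tool's x, y, z in units of 1 m (1.0 is 1 m); "rx", "ry", "rz": the turn, a rotation vector about the tool's x, y, z in units of pi rad (1.0 is pi rad); "jaw": the opening, from 0 (shut) to 1 (fully open). A call has 1 to 10 rows; each row is the pose to reach, as a shift and turn from the pose commanded when the call began, along the tool's axes at that moment, turning the shorter way round; what a row does not reach only later rows make up. A row lasts 1/12 s, in which the tool goes at most 41.7 mm and 7.16 degrees, less where a joint would pass 70% of its speed; a pose out of reach is approached as far as the arm can. A call with a number of a shift or a turn outside -1 to 1 is refused whole. A call with a gripper value outside its range is refused whole. The fingers move at their own pace and stop on an object; "newtons" is the grip in N (left out, the last holds). Time passes only in rows, so rows that repeat a pose let the fingers close. It gives the time, the measured TCP pose, the force, the opening and the grip force at its end, in the units of the state.
- telemetry.get_obs(): the state, without advancing time (a new reading comes with each control period).
- viewer.get_image(name): name is "scene" or "top" or "wrist"; returns the picture (420x560x3 uint8, red, green, blue); there is no depth.
- viewer.calibration(name): a dict with "intrinsics" (3x3 intrinsics, pixels), "camera_from_world" (4x4, takes a point from world to camera coordinates); the wrist camera has in their place "tool_from_camera" (4x4, takes a point from camera to tool coordinates, whose origin is the TCP and whose axes are the flange's). Camera axes: x right, y up, looking along -z (the intrinsics and any distortion apply to the point x, -y, -z); pixel columns grow to the right and rows downward; lengths in mm; the calibration is good to about 2 mm. A picture is of the moment at which its call begins: read the wrist's pose just before it. calibration takes no time and is no camera call.
- manip.close_job(): hands the job in; it is judged then, once.
The state is a dict: "t": time; "q": joint angles; "qd": joint speeds; "joint_torque": joint torques, N m; "tool_pos": TCP position; "tcp_rot": TCP orientation; "force": force on the tool from outside, world axes, zero at the start; "wrist_torque": the same for the moment, N m; "finger_gap": finger opening in mm; "gripper_force": force on a finger pad.
Only numpy, scipy, OpenCV 4.12 (cv2) and the standard library are available. Lean on these libraries where they do the work, as an engineer would, in place of code of your own. Each camera call takes 0.05 s, during which the arm holds its last target. There are 200 camera calls.

## Working session

There is one attempt and no reset: what is moved stays moved. The work goes in short steps, Python scripts to look and compute and a tool call to move; the robot and the scene stay as the last step left them, time stands still between calls to the robot, and variables do not carry over. Pictures are saved under pics/ and viewed, at most 10 in all, crops included, and the job is handed in when it is done.

Besides the shell and the picture viewer there is one more tool, called by a JSON object that holds its "op" and its "data", one argument or row to a line. apply_moves: Moves the arm, as the interface text tells. Its arguments: {"type":"object","properties":{"plan":{"type":"array","items":{"type":"object","properties":{"tx":{"type":"number","minimum":-1,"maximum":1},"ty":{"type":"number","minimum":-1,"maximum":1},"tz":{"type":"number","minimum":-1,"maximum":1},"rx":{"type":"number","minimum":-1,"maximum":1},"ry":{"type":"number","minimum":-1,"maximum":1},"rz":{"type":"number","minimum":-1,"maximum":1},"jaw":{"type":"number"}}}},"newtons":{"type":"number"}},"required":["plan"]}

```bash
ls; mkdir -p pics
python3 - <<'E'
from bench import telemetry, viewer
import cv2, numpy as np
o=telemetry.get_obs(); print(o)
for n in("scene","top"):
    im=viewer.get_image(n); cv2.imwrite(f"pics/{n}0.png",im[:,:,::-1]); c=viewer.calibration(n); print(n,{k:np.round(v,4).tolist() if not isinstance(v,str) else v for k,v in c.items()})
print(viewer.calibration("wrist"))
E
```

```text
pics
{'t': 0.0, 'q': array([ 5.27994459e+01,  3.02809360e+01,  8.21581248e+01, -5.75203700e-04,
        6.76870465e+01, -1.02260031e+01]), 'qd': array([ 0.0124655 , -0.0007052 , -0.01363796, -0.02549518,  0.07754683,
        0.05011887]), 'joint_torque': array([-5.55634670e-04, -4.40047181e+01, -1.76589471e+01,  6.32540113e-02,
        5.84068056e-02, -1.99792689e-04]), 'tool_pos': array([282.96429403, 556.36942429, 190.64092315]), 'tcp_rot': array([-1.79875802e+02, -2.18647628e-02,  1.53025644e+02]), 'force': array([ 0.33587947,  0.47998876, -0.8729285 ]), 'wrist_torque': array([-0.0201202 ,  0.01564037,  0.01240677]), 'gripper_force': 0.0, 'finger_gap': 87.0410446600257}
scene {'intrinsics': [[461.43, 0.0, 271.8632], [0.0, 461.43, 213.5102], [0.0, 0.0, 1.0]], 'camera_from_world': [[0.2076, 0.9782, -0.0008, -126.6498], [-0.7603, 0.1618, 0.6291, 308.8546], [0.6156, -0.13, 0.7773, -1508.6405], [0.0, 0.0, 0.0, 1.0]]}
top {'intrinsics': [[395.8692, 0.0, 279.9345], [0.0, 395.8692, 208.0675], [0.0, 0.0, 1.0]], 'camera_from_world': [[0.0059, -1.0, 0.0021, 42.7524], [0.9912, 0.0062, 0.1323, -507.1531], [-0.1323, 0.0013, 0.9912, -1044.3543], [0.0, 0.0, 0.0, 1.0]]}
{'intrinsics': array([[311.97951613,   0.        , 279.06869741],
       [  0.        , 311.97951613, 206.15289879],
       [  0.        ,   0.        ,   1.        ]]), 'tool_from_camera': array([[ 7.80297363e-04,  9.57359249e-01,  2.88899046e-01,
         7.93345725e+01],
       [ 9.99999600e-01, -6.20924783e-04, -6.43300728e-04,
        -1.25955702e+00],
       [-4.36485325e-04,  2.88899432e-01, -9.57359351e-01,
        -1.93121301e+02],
       [ 0.00000000e+00,  0.00000000e+00,  0.00000000e+00,
         1.00000000e+00]])}
```

View pics/scene0.png

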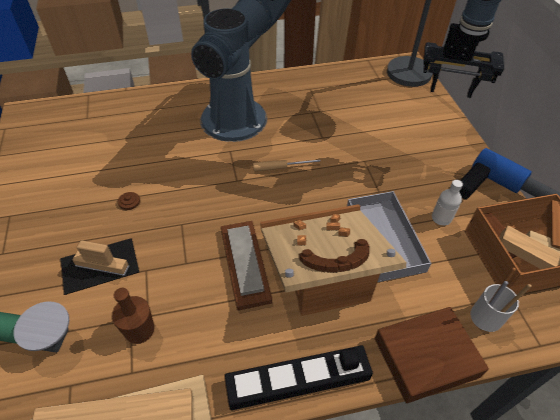

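View pics/top0.png

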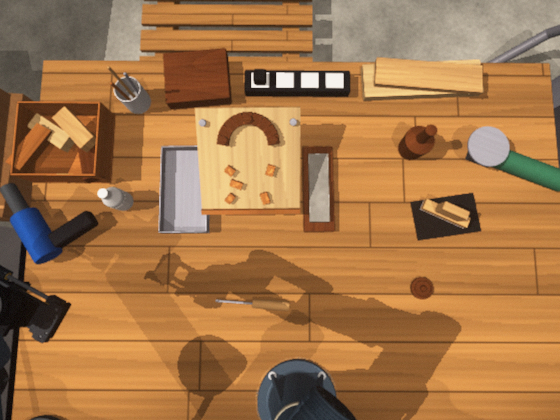

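The scene picture shows the tray to the robot's left of the panel, around px (390,240). The stone box is on the right (245,265), the mat with the scraper is at (100,260), and the mallet is close by at (133,315). In the top view the five chips are near (231,170), (271,170), (236,184), (231,198) and (265,198). The mat is at (445,216).

Run:
```python
import cv2, numpy as np
t=cv2.imread("pics/top0.png"); s=cv2.imread("pics/scene0.png")
f=lambda im,x,y,w,h,k:cv2.resize(im[y:y+h,x:x+w],(w*k,h*k),interpolation=cv2.INTER_CUBIC)
a=f(t,190,100,125,140,4); b=f(t,395,120,75,125,4)
A=np.zeros((560,800,3),np.uint8); A[:,:500]=a; A[:500,500:800]=b
cv2.imwrite("pics/c1.png",A)
a=f(s,255,200,150,110,4); b=f(s,55,230,100,75,5); 
A=np.zeros((440,800,3),np.uint8); A[:,:600]=a
cv2.imwrite("pics/c2.png",A); cv2.imwrite("pics/c3.png",b)
```

```text
(no output)
```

View pics/c1.png

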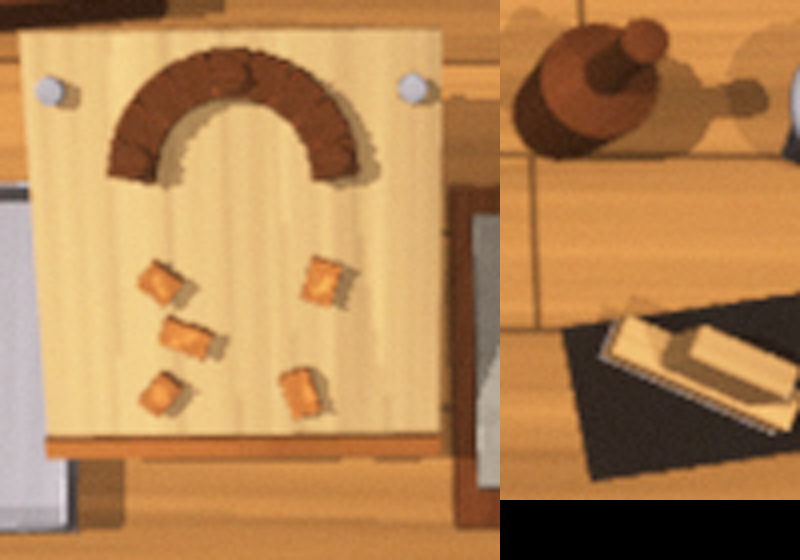

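View pics/c3.png

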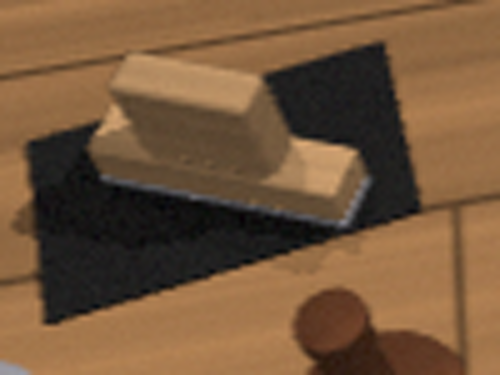

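The crops give usable points. In top-image pixels the panel's upper corners are (195,107.5) and (300.2,107.5), and the ledge's inner top ends are (201.8,209) and (300.2,208.5). The sole's front corners are (420.8,209.3) and (464.3,228.3). In the scene picture the sole corners are (75,265.6), (124,275) and (129.2,266).

```bash
cat > h.py <<'E'
import numpy as np, cv2
from scipy.optimize import least_squares
from scipy.spatial.transform import Rotation as R
from bench import telemetry, viewer
def proj(n,P):
    c=viewer.calibration(n);T=c["camera_from_world"];K=c["intrinsics"]
    p=np.atleast_2d(P)@T[:3,:3].T+T[:3,3]; p=p*[1,-1,-1]
    q=p@K.T; return q[:,:2]/q[:,2:]
def ray(n,uv):
    c=viewer.calibration(n);T=c["camera_from_world"];K=c["intrinsics"]
    d=np.c_[np.atleast_2d(uv),np.ones(len(np.atleast_2d(uv)))]@np.linalg.inv(K).T*[1,-1,-1]
    return -T[:3,:3].T@T[:3,3], d@T[:3,:3]
def onz(n,uv,z):
    o,d=ray(n,uv); return o+d*((z-o[2])/d[:,2])[:,None]
def onplane(n,uv,p,nn):
    o,d=ray(n,uv); return o+d*(((p-o)@nn)/(d@nn))[:,None]
def Rpanel(yaw): return (R.from_euler('z',yaw,degrees=True)*R.from_euler('y',-25,degrees=True)).as_matrix()
def fit(obs,x0,z,rot):
    f=lambda v:np.concatenate([(proj(n,np.array(P)@rot(v[2]).T+[v[0],v[1],z])-uv).ravel() for n,P,uv in obs])
    s=least_squares(f,x0,x_scale=[10,10,5]); return s.x,np.round(s.fun,1)
rz=lambda a:R.from_euler('z',a,degrees=True).as_matrix()
E
python3 - <<'E'
from h import *
u,d=260*0+260,130
v,r=fit([("top",[[260,130,0],[260,-130,0],[0,130,12],[0,-130,12]],[[195,107.5],[300.2,107.5],[201.8,209],[300.2,208.5]])],[550,80,0],60,Rpanel)
print("panel",v,r)
s,r=fit([("top",[[-65,-15,0],[65,-15,0]],[[464.3,228.3],[420.8,209.3]]),("scene",[[65,15,0],[-65,15,0],[-65,-15,0]],[[124,275],[75,265.6],[80,255]])][:1],[500,-400,60],4,rz)
print("scraper(top)",s,r)
g=onz("scene",[[75,265.6],[124,275],[129.2,266]],4); print("scene sole",g)
print("top sole",onz("top",[[420.8,209.3],[464.3,228.3]],4))
gt=onz("scene",[[80.6,241],[77.4,248],[103,252.5],[108,245]],92); print("grip top",gt,gt.mean(0))
t=cv2.imread("pics/top0.png"); 
for n,im,roi in(("top",t,(405,185,85,60)),("scene",cv2.imread("pics/scene0.png"),(50,232,95,65))):
    x,y,w,h=roi; m=(im[y:y+h,x:x+w].max(2)<60).astype(np.uint8)
    p=np.argwhere(m)[:,::-1]+[x,y]; b=cv2.convexHull(p.astype(np.float32)); ap=cv2.approxPolyDP(b,5,True)[:,0]; print(n,ap.tolist()); w=onz(n,ap,4);print(w.round(1).tolist(),w.mean(0)) 
hsv=cv2.cvtColor(t,cv2.COLOR_BGR2HSV); x,y=200,155
sub=t[y:205+0,x:300].astype(int)
b=t[y:207,x:299].astype(int); m=((b[:,:,2]-b[:,:,0]>95)&(b[:,:,2]>150)).astype(np.uint8)
RP=Rpanel(v[2]); p0=np.array([v[0],v[1],60])
nc,_,st,ce=cv2.connectedComponentsWithStats(m)
for i in range(1,nc):
    if st[i,4]<25: continue
    c=np.argwhere(_==i)[:,::-1]+[x,y]; w=(onplane("top",c,p0+RP[:,2]*12,RP[:,2])-p0)@RP
    print("chip",ce[i]+[x,y],st[i,4],w.mean(0).round(),w.min(0).round(),w.max(0).round())
E
```

```text
panel [503.35823798 122.7219367    0.85390249] [ 0.  -0.1  0.6 -0.9 -0.6  0.7 -0.   0.3]
scraper(top) [ 469.80547482 -401.99980298   66.15077505] [-0. -0.  0.  0.]
scene sole [[ 479.40697533 -473.32501659    4.        ]
 [ 532.52275548 -354.23624952    4.        ]
 [ 508.6874124  -341.30993495    4.        ]]
top sole [[ 509.81311547 -348.59803194    4.        ]
 [ 457.23663174 -467.53123004    4.        ]]
grip top [[ 475.6043204  -432.45299697   92.        ]
 [ 494.72826377 -438.79811412   92.        ]
 [ 520.11029421 -380.18895986   92.        ]
 [ 500.84039992 -369.10412118   92.        ]] [ 497.82081957 -405.13604803   92.        ]
top [[479.0, 230.0], [418.0, 239.0], [411.0, 203.0], [472.0, 194.0]]
[[452.7, -508.2, 4.0], [426.7, -337.4, 4.0], [527.5, -321.8, 4.0], [554.2, -494.6, 4.0]] [ 490.27361097 -415.51012118    4.        ]
scene [[138.0, 272.0], [129.0, 296.0], [64.0, 294.0], [61.0, 258.0], [131.0, 239.0]]
[[530.9, -320.4, 4.0], [594.0, -343.2, 4.0], [556.4, -494.6, 4.0], [448.7, -509.1, 4.0], [425.4, -335.3, 4.0]] [ 511.09523393 -400.51651797    4.        ]
chip [249.42135174 180.23421961] 4927 [78.  1. 12.] [   8. -124.   12.] [144. 127.  12.]
```

```bash
cat >> h.py <<'E'
import json,os
def cmd():
    c=json.load(open("cmd.json")); return np.array(c["p"]),R.from_quat(c["q"])
def setcmd(p,r): json.dump({"p":list(map(float,p)),"q":r.as_quat().tolist()},open("cmd.json","w"))
def down(yaw): return R.from_euler('xyz',[180,0,yaw],degrees=True)
def rel(p,r):
    """row (m, pi rad) rounded, from commanded pose; advances the stored commanded pose by the rounded row"""
    p0,r0=cmd(); t=np.round(r0.inv().apply(np.array(p)-p0)/1000,4); w=np.round((r0.inv()*r).as_rotvec()/np.pi,4)
    setcmd(p0+r0.apply(t*1000),r0*R.from_rotvec(w*np.pi)); print("t",t.tolist(),"r",w.tolist(),"rows>=",max(np.linalg.norm(t)*24,np.linalg.norm(w)*180/7.16).round(1))
E
python3 - <<'E'
from h import *
setcmd([283.457,556.999,191.648],down(52.798+10.227+90))
rel([450,230,300],down(110))
rel([480,-130,300],down(75))
rel([496,-409,200],down(66))
v=[503.36,122.72,.854]; RP=Rpanel(v[2]); p0=np.array([v[0],v[1],60])
c=np.array([(160,283),(325,280),(185,338),(162,393),(300,392)])/4+[190,100]
print(((onplane("top",c,p0+RP[:,2]*12,RP[:,2])-p0)@RP).round())
print("mallet handle",onz("top",[[431,131]],170), "bottle cap",onz("top",[[103,194]],140))
E
```

```text
t [-0.2968, -0.2159, -0.1084] r [-0.0, -0.0, 0.239] rows>= 9.2
t [-0.3485, -0.095, 0.0] r [-0.0, -0.0, 0.1945] rows>= 8.7
t [-0.2653, 0.0877, 0.1] r [-0.0, -0.0, 0.05] rows>= 7.1
[[103.  50.  12.]
 [104. -55.  12.]
 [ 67.  35.  12.]
 [ 31.  52.  12.]
 [ 30. -38.  12.]]
mallet handle [[ 680.76897598 -321.61663296  170.        ]] bottle cap [[524.91267205 481.68599129 140.        ]]
```

{"op": "apply_moves", "data": {
  "plan": [
    {"tx": -0.2968, "ty": -0.2159, "tz": -0.1084, "rz": 0.239, "jaw": 1},
    {"tx": -0.2968, "ty": -0.2159, "tz": -0.1084, "rz": 0.239, "jaw": 1},
    {"tx": -0.2968, "ty": -0.2159, "tz": -0.1084, "rz": 0.239, "jaw": 1},
    {"tx": -0.2968, "ty": -0.2159, "tz": -0.1084, "rz": 0.239, "jaw": 1},
    {"tx": -0.2968, "ty": -0.2159, "tz": -0.1084, "rz": 0.239, "jaw": 1},
    {"tx": -0.2968, "ty": -0.2159, "tz": -0.1084, "rz": 0.239, "jaw": 1},
    {"tx": -0.2968, "ty": -0.2159, "tz": -0.1084, "rz": 0.239, "jaw": 1},
    {"tx": -0.2968, "ty": -0.2159, "tz": -0.1084, "rz": 0.239, "jaw": 1},
    {"tx": -0.2968, "ty": -0.2159, "tz": -0.1084, "rz": 0.239, "jaw": 1},
    {"tx": -0.2968, "ty": -0.2159, "tz": -0.1084, "rz": 0.239, "jaw": 1}
  ]
}}

```text
invalid input at $.plan[0]: expected keys tx, ty, tz, rx, ry, rz, jaw
```

{"op": "apply_moves", "data": {
  "plan": [
    {"tx": -0.3485, "ty": -0.095, "rz": 0.1945},
    {"tx": -0.3485, "ty": -0.095, "rz": 0.1945},
    {"tx": -0.3485, "ty": -0.095, "rz": 0.1945},
    {"tx": -0.3485, "ty": -0.095, "rz": 0.1945},
    {"tx": -0.3485, "ty": -0.095, "rz": 0.1945},
    {"tx": -0.3485, "ty": -0.095, "rz": 0.1945},
    {"tx": -0.3485, "ty": -0.095, "rz": 0.1945},
    {"tx": -0.3485, "ty": -0.095, "rz": 0.1945},
    {"tx": -0.3485, "ty": -0.095, "rz": 0.1945},
    {"tx": -0.3485, "ty": -0.095, "rz": 0.1945}
  ]
}}

```text
invalid input at $.plan[0]: expected keys tx, ty, tz, rx, ry, rz, jaw
```

{"op": "apply_moves", "data": {
  "plan": [
    {"tx": -0.2653, "ty": 0.0877, "tz": 0.1, "rz": 0.05},
    {"tx": -0.2653, "ty": 0.0877, "tz": 0.1, "rz": 0.05},
    {"tx": -0.2653, "ty": 0.0877, "tz": 0.1, "rz": 0.05},
    {"tx": -0.2653, "ty": 0.0877, "tz": 0.1, "rz": 0.05},
    {"tx": -0.2653, "ty": 0.0877, "tz": 0.1, "rz": 0.05},
    {"tx": -0.2653, "ty": 0.0877, "tz": 0.1, "rz": 0.05},
    {"tx": -0.2653, "ty": 0.0877, "tz": 0.1, "rz": 0.05},
    {"tx": -0.2653, "ty": 0.0877, "tz": 0.1, "rz": 0.05},
    {"tx": -0.2653, "ty": 0.0877, "tz": 0.1, "rz": 0.05},
    {"tx": -0.2653, "ty": 0.0877, "tz": 0.1, "rz": 0.05}
  ]
}}

```text
invalid input at $.plan[0]: expected keys tx, ty, tz, rx, ry, rz, jaw
```

```bash
cat >> h.py <<'E'
def wproj(uv,z,o):
    c=viewer.calibration("wrist");T=c["tool_from_camera"];K=c["intrinsics"]
    Rt=R.from_euler('xyz',o["tcp_rot"],degrees=True).as_matrix()
    uv=np.atleast_2d(uv); d=np.c_[uv,np.ones(len(uv))]@np.linalg.inv(K).T*[1,-1,-1]@T[:3,:3].T@Rt.T
    s=Rt@T[:3,3]+o["tool_pos"]; return s+d*((z-s[2])/d[:,2])[:,None]
E
python3 - <<'E'
from h import *
o=telemetry.get_obs(); print(cmd()[0],cmd()[1].as_euler('xyz',degrees=True)); print(o["t"],o["tool_pos"],o["tcp_rot"],o["q"],o["force"])
json.dump({k:o[k].tolist() for k in("tool_pos","tcp_rot")},open("w1.json","w"))
cv2.imwrite("pics/w1.png",viewer.get_image("wrist")[:,:,::-1])
E
```

```text
[ 496.01119457 -408.97316771  200.048     ] [180.      0.     65.995]
0.1 [283.04147435 556.43659067 190.76285334] [-1.79889151e+02 -1.70997219e-02  1.53025297e+02] [ 5.27987700e+01  3.02747102e+01  8.21481820e+01 -3.08289549e-03
  6.76892316e+01 -1.02253705e+01] [ 0.3445941  -0.25996639  0.13421491]
```

View pics/w1.png

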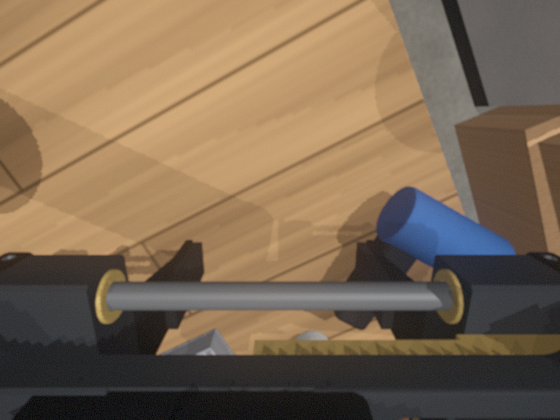

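All three moves were refused because rows need every key, so the arm has not moved and the wrist picture shows only the start view. I'll repeat them with full rows.

{"op": "apply_moves", "data": {
  "plan": [
    {"tx": -0.2968, "ty": -0.2159, "tz": -0.1084, "rx": 0, "ry": 0, "rz": 0.239, "jaw": 1},
    {"tx": -0.2968, "ty": -0.2159, "tz": -0.1084, "rx": 0, "ry": 0, "rz": 0.239, "jaw": 1},
    {"tx": -0.2968, "ty": -0.2159, "tz": -0.1084, "rx": 0, "ry": 0, "rz": 0.239, "jaw": 1},
    {"tx": -0.2968, "ty": -0.2159, "tz": -0.1084, "rx": 0, "ry": 0, "rz": 0.239, "jaw": 1},
    {"tx": -0.2968, "ty": -0.2159, "tz": -0.1084, "rx": 0, "ry": 0, "rz": 0.239, "jaw": 1},
    {"tx": -0.2968, "ty": -0.2159, "tz": -0.1084, "rx": 0, "ry": 0, "rz": 0.239, "jaw": 1},
    {"tx": -0.2968, "ty": -0.2159, "tz": -0.1084, "rx": 0, "ry": 0, "rz": 0.239, "jaw": 1},
    {"tx": -0.2968, "ty": -0.2159, "tz": -0.1084, "rx": 0, "ry": 0, "rz": 0.239, "jaw": 1},
    {"tx": -0.2968, "ty": -0.2159, "tz": -0.1084, "rx": 0, "ry": 0, "rz": 0.239, "jaw": 1},
    {"tx": -0.2968, "ty": -0.2159, "tz": -0.1084, "rx": 0, "ry": 0, "rz": 0.239, "jaw": 1}
  ],
  "newtons": 50
}}

```text
t: 0.98
tool_pos: [453.9, 225.4, 302.0]
tcp_rot: [179.7, 0.2, 109.7]
force: [0.2, 0.9, -0.5]
finger_gap: 86.8
gripper_force: 0.0
```

{"op": "apply_moves", "data": {
  "plan": [
    {"tx": -0.3485, "ty": -0.095, "tz": 0, "rx": 0, "ry": 0, "rz": 0.1945, "jaw": 1},
    {"tx": -0.3485, "ty": -0.095, "tz": 0, "rx": 0, "ry": 0, "rz": 0.1945, "jaw": 1},
    {"tx": -0.3485, "ty": -0.095, "tz": 0, "rx": 0, "ry": 0, "rz": 0.1945, "jaw": 1},
    {"tx": -0.3485, "ty": -0.095, "tz": 0, "rx": 0, "ry": 0, "rz": 0.1945, "jaw": 1},
    {"tx": -0.3485, "ty": -0.095, "tz": 0, "rx": 0, "ry": 0, "rz": 0.1945, "jaw": 1},
    {"tx": -0.3485, "ty": -0.095, "tz": 0, "rx": 0, "ry": 0, "rz": 0.1945, "jaw": 1},
    {"tx": -0.3485, "ty": -0.095, "tz": 0, "rx": 0, "ry": 0, "rz": 0.1945, "jaw": 1},
    {"tx": -0.3485, "ty": -0.095, "tz": 0, "rx": 0, "ry": 0, "rz": 0.1945, "jaw": 1},
    {"tx": -0.3485, "ty": -0.095, "tz": 0, "rx": 0, "ry": 0, "rz": 0.1945, "jaw": 1},
    {"tx": -0.3485, "ty": -0.095, "tz": 0, "rx": 0, "ry": 0, "rz": 0.1945, "jaw": 1}
  ]
}}

```text
t: 1.82
tool_pos: [480.9, -135.2, 299.6]
tcp_rot: [179.9, 0.1, 74.7]
force: [0.1, -0.2, 0.3]
finger_gap: 86.9
gripper_force: 0.0
```

{"op": "apply_moves", "data": {
  "plan": [
    {"tx": -0.2653, "ty": 0.0877, "tz": 0.1, "rx": 0, "ry": 0, "rz": 0.05, "jaw": 1},
    {"tx": -0.2653, "ty": 0.0877, "tz": 0.1, "rx": 0, "ry": 0, "rz": 0.05, "jaw": 1},
    {"tx": -0.2653, "ty": 0.0877, "tz": 0.1, "rx": 0, "ry": 0, "rz": 0.05, "jaw": 1},
    {"tx": -0.2653, "ty": 0.0877, "tz": 0.1, "rx": 0, "ry": 0, "rz": 0.05, "jaw": 1},
    {"tx": -0.2653, "ty": 0.0877, "tz": 0.1, "rx": 0, "ry": 0, "rz": 0.05, "jaw": 1},
    {"tx": -0.2653, "ty": 0.0877, "tz": 0.1, "rx": 0, "ry": 0, "rz": 0.05, "jaw": 1},
    {"tx": -0.2653, "ty": 0.0877, "tz": 0.1, "rx": 0, "ry": 0, "rz": 0.05, "jaw": 1},
    {"tx": -0.2653, "ty": 0.0877, "tz": 0.1, "rx": 0, "ry": 0, "rz": 0.05, "jaw": 1},
    {"tx": -0.2653, "ty": 0.0877, "tz": 0.1, "rx": 0, "ry": 0, "rz": 0.05, "jaw": 1},
    {"tx": -0.2653, "ty": 0.0877, "tz": 0.1, "rx": 0, "ry": 0, "rz": 0.05, "jaw": 1}
  ]
}}

```text
t: 2.65
tool_pos: [495.9, -407.4, 199.2]
tcp_rot: [-179.9, -0.1, 66.0]
force: [0.2, 0.4, -0.2]
finger_gap: 87.0
gripper_force: 0.0
```

Run:
```python
from h import *
o=telemetry.get_obs(); print(cmd()[0],cmd()[1].as_euler('xyz',degrees=True)); print(o["t"],o["tool_pos"],o["tcp_rot"],o["q"],o["force"])
json.dump({k:o[k].tolist() for k in("tool_pos","tcp_rot")},open("w1.json","w"))
cv2.imwrite("pics/w2.png",viewer.get_image("wrist")[:,:,::-1])
```

```text
[ 496.01119457 -408.97316771  200.048     ] [180.      0.     65.995]
2.65 [ 495.89859994 -407.428823    199.23455515] [-1.79875061e+02 -1.13716840e-01  6.59880422e+01] [-4.93919660e+01  3.11724609e+01  7.89176512e+01  5.23231448e-02
  7.00715171e+01 -2.53980358e+01] [ 0.17852028  0.40313467 -0.15334582]
```

View pics/w2.png

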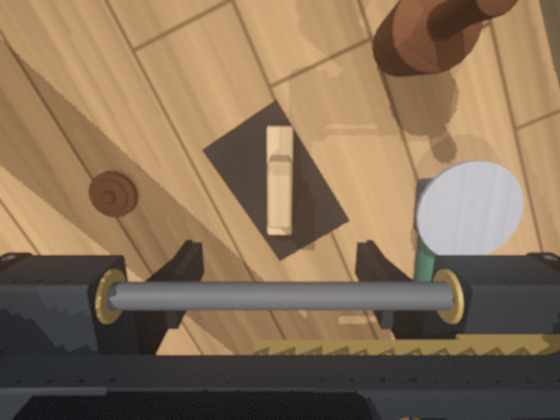

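The wrist view shows the scraper's foot from about (280,126) to (280,235), upright in the image and so aligned with the tool x axis. It lies midway between the fingers.

Run:
```python
from h import *
o={k:np.array(v) for k,v in json.load(open("w1.json")).items()}
w=wproj([[267,126],[293,126],[268,235],[292,235]],34,o); print(w,w.mean(0), (w[:2].mean(0)-w[2:].mean(0)))
c=wproj([[204,151],[277,101],[348,221],[281,260]],4,o); print("mat",c,c.mean(0))
rel([494,-409,47],down(66))
```

```text
[[ 509.38086421 -343.58353791   34.        ]
 [ 535.84488352 -355.34544949   34.        ]
 [ 456.24841748 -462.58906899   34.        ]
 [ 483.30829688 -474.59336664   34.        ]] [ 496.19561552 -409.02785576   34.        ] [ 52.83451669 119.12672412   0.        ]
mat [[ 424.25650291 -339.78047341    4.        ]
 [ 530.52987545 -322.94974125    4.        ]
 [ 554.85881058 -497.87705854    4.        ]
 [ 451.25400755 -513.81202071    4.        ]] [ 490.22479912 -418.60482348    4.        ]
t [-0.0008, -0.0018, 0.153] r [-0.0, -0.0, -0.0] rows>= 3.7
```

{"op": "apply_moves", "data": {
  "plan": [
    {"tx": 0, "ty": 0, "tz": 0.04, "rx": 0, "ry": 0, "rz": 0, "jaw": 1},
    {"tx": 0, "ty": 0, "tz": 0.08, "rx": 0, "ry": 0, "rz": 0, "jaw": 1},
    {"tx": 0, "ty": 0, "tz": 0.11, "rx": 0, "ry": 0, "rz": 0, "jaw": 1},
    {"tx": 0, "ty": 0, "tz": 0.135, "rx": 0, "ry": 0, "rz": 0, "jaw": 1},
    {"tx": 0, "ty": 0, "tz": 0.148, "rx": 0, "ry": 0, "rz": 0, "jaw": 1},
    {"tx": 0, "ty": 0, "tz": 0.153, "rx": 0, "ry": 0, "rz": 0, "jaw": 1},
    {"tx": 0, "ty": 0, "tz": 0.153, "rx": 0, "ry": 0, "rz": 0, "jaw": 0.5},
    {"tx": 0, "ty": 0, "tz": 0.153, "rx": 0, "ry": 0, "rz": 0, "jaw": 0.3},
    {"tx": 0, "ty": 0, "tz": 0.153, "rx": 0, "ry": 0, "rz": 0, "jaw": 0.2},
    {"tx": 0, "ty": 0, "tz": 0.153, "rx": 0, "ry": 0, "rz": 0, "jaw": 0.1}
  ],
  "newtons": 55
}}

```text
t: 3.53
tool_pos: [497.1, -410.0, 49.1]
tcp_rot: [179.8, 0.1, 66.0]
force: [0.0, 0.9, -0.1]
finger_gap: 67.7
gripper_force: 0.0
```

{"op": "apply_moves", "data": {
  "plan": [
    {"tx": 0, "ty": 0, "tz": 0, "rx": 0, "ry": 0, "rz": 0, "jaw": 0},
    {"tx": 0, "ty": 0, "tz": 0, "rx": 0, "ry": 0, "rz": 0, "jaw": 0},
    {"tx": 0, "ty": 0, "tz": 0, "rx": 0, "ry": 0, "rz": 0, "jaw": 0},
    {"tx": 0, "ty": 0, "tz": 0, "rx": 0, "ry": 0, "rz": 0, "jaw": 0},
    {"tx": 0, "ty": 0, "tz": 0, "rx": 0, "ry": 0, "rz": 0, "jaw": 0},
    {"tx": 0, "ty": 0, "tz": 0, "rx": 0, "ry": 0, "rz": 0, "jaw": 0}
  ]
}}

```text
t: 4.03
tool_pos: [496.0, -409.0, 47.0]
tcp_rot: [-180.0, -0.0, 66.0]
force: [0.3, -0.2, -0.1]
finger_gap: 28.2
gripper_force: 0.0
```

```bash
cat >> h.py <<'E'
V=[503.36,122.72,.854]; RP=Rpanel(V[2]); P0=np.array([V[0],V[1],60.]); RT=R.from_matrix(RP@np.diag([1.,-1,-1]))
def pt(x,y,h,off=43): return P0+RP@np.array([x,y,h+off])
E
python3 - <<'E'
from h import *
setcmd([496.011,-408.973,47.048],down(65.995))
rel([496,-409,220],down(66))
rel([500,-200,220],R.from_rotvec([0,0,0])*down(30))
rel(pt(70,-101,50),RT); print(cmd()[0],RT.as_euler('xyz',degrees=True))
E
```

```text
t [-0.0, 0.0, -0.173] r [0.0, 0.0, -0.0] rows>= 4.2
t [0.1925, -0.0814, 0.0] r [0.0, -0.0, 0.2] rows>= 5.0
t [0.1362, -0.1778, 0.0462] r [-0.0353, 0.1359, 0.1593] rows>= 5.5
[529.0354792   22.06929985 173.848     ] [180.    -25.      0.854]
```

{"op": "apply_moves", "data": {
  "plan": [
    {"tx": 0, "ty": 0, "tz": 0, "rx": 0, "ry": 0, "rz": 0, "jaw": 0},
    {"tx": 0, "ty": 0, "tz": 0, "rx": 0, "ry": 0, "rz": 0, "jaw": 0},
    {"tx": 0, "ty": 0, "tz": 0, "rx": 0, "ry": 0, "rz": 0, "jaw": 0}
  ]
}}

```text
t: 4.28
tool_pos: [495.9, -409.0, 47.0]
tcp_rot: [-180.0, -0.0, 66.0]
force: [-0.6, 0.2, -1.0]
finger_gap: 23.4
gripper_force: 55.0
```

{"op": "apply_moves", "data": {
  "plan": [
    {"tx": 0, "ty": 0, "tz": -0.01, "rx": 0, "ry": 0, "rz": 0, "jaw": 0},
    {"tx": 0, "ty": 0, "tz": -0.03, "rx": 0, "ry": 0, "rz": 0, "jaw": 0},
    {"tx": 0, "ty": 0, "tz": -0.055, "rx": 0, "ry": 0, "rz": 0, "jaw": 0},
    {"tx": 0, "ty": 0, "tz": -0.08, "rx": 0, "ry": 0, "rz": 0, "jaw": 0},
    {"tx": 0, "ty": 0, "tz": -0.105, "rx": 0, "ry": 0, "rz": 0, "jaw": 0},
    {"tx": 0, "ty": 0, "tz": -0.13, "rx": 0, "ry": 0, "rz": 0, "jaw": 0},
    {"tx": 0, "ty": 0, "tz": -0.15, "rx": 0, "ry": 0, "rz": 0, "jaw": 0},
    {"tx": 0, "ty": 0, "tz": -0.165, "rx": 0, "ry": 0, "rz": 0, "jaw": 0},
    {"tx": 0, "ty": 0, "tz": -0.173, "rx": 0, "ry": 0, "rz": 0, "jaw": 0},
    {"tx": 0, "ty": 0, "tz": -0.173, "rx": 0, "ry": 0, "rz": 0, "jaw": 0}
  ]
}}

```text
t: 5.12
tool_pos: [496.8, -409.7, 222.5]
tcp_rot: [179.8, 0.1, 66.0]
force: [-0.0, -0.7, -2.9]
finger_gap: 23.3
gripper_force: 55.0
```

{"op": "apply_moves", "data": {
  "plan": [
    {"tx": 0.0193, "ty": -0.0081, "tz": 0, "rx": 0, "ry": 0, "rz": 0.02, "jaw": 0},
    {"tx": 0.0385, "ty": -0.0163, "tz": 0, "rx": 0, "ry": 0, "rz": 0.04, "jaw": 0},
    {"tx": 0.0642, "ty": -0.0271, "tz": 0, "rx": 0, "ry": 0, "rz": 0.067, "jaw": 0},
    {"tx": 0.09, "ty": -0.038, "tz": 0, "rx": 0, "ry": 0, "rz": 0.095, "jaw": 0},
    {"tx": 0.115, "ty": -0.0486, "tz": 0, "rx": 0, "ry": 0, "rz": 0.12, "jaw": 0},
    {"tx": 0.14, "ty": -0.0592, "tz": 0, "rx": 0, "ry": 0, "rz": 0.145, "jaw": 0},
    {"tx": 0.16, "ty": -0.0677, "tz": 0, "rx": 0, "ry": 0, "rz": 0.165, "jaw": 0},
    {"tx": 0.18, "ty": -0.0761, "tz": 0, "rx": 0, "ry": 0, "rz": 0.185, "jaw": 0},
    {"tx": 0.1925, "ty": -0.0814, "tz": 0, "rx": 0, "ry": 0, "rz": 0.2, "jaw": 0},
    {"tx": 0.1925, "ty": -0.0814, "tz": 0, "rx": 0, "ry": 0, "rz": 0.2, "jaw": 0}
  ]
}}

```text
t: 5.95
tool_pos: [498.3, -196.1, 218.6]
tcp_rot: [-179.7, 0.1, 30.1]
force: [-0.3, 1.0, -3.4]
finger_gap: 23.6
gripper_force: 55.0
```

{"op": "apply_moves", "data": {
  "plan": [
    {"tx": 0.0136, "ty": -0.0178, "tz": 0, "rx": -0.0035, "ry": 0.0136, "rz": 0.0159, "jaw": 0},
    {"tx": 0.0272, "ty": -0.0356, "tz": 0, "rx": -0.0071, "ry": 0.0272, "rz": 0.0319, "jaw": 0},
    {"tx": 0.0477, "ty": -0.0622, "tz": 0, "rx": -0.0124, "ry": 0.0476, "rz": 0.0558, "jaw": 0},
    {"tx": 0.0681, "ty": -0.0889, "tz": 0, "rx": -0.0177, "ry": 0.068, "rz": 0.0797, "jaw": 0},
    {"tx": 0.0885, "ty": -0.1156, "tz": 0, "rx": -0.0229, "ry": 0.0883, "rz": 0.1035, "jaw": 0},
    {"tx": 0.109, "ty": -0.1422, "tz": 0, "rx": -0.0282, "ry": 0.1087, "rz": 0.1274, "jaw": 0},
    {"tx": 0.1226, "ty": -0.16, "tz": 0.01, "rx": -0.0318, "ry": 0.1223, "rz": 0.1434, "jaw": 0},
    {"tx": 0.1362, "ty": -0.1778, "tz": 0.025, "rx": -0.0353, "ry": 0.1359, "rz": 0.1593, "jaw": 0},
    {"tx": 0.1362, "ty": -0.1778, "tz": 0.0462, "rx": -0.0353, "ry": 0.1359, "rz": 0.1593, "jaw": 0},
    {"tx": 0.1362, "ty": -0.1778, "tz": 0.0462, "rx": -0.0353, "ry": 0.1359, "rz": 0.1593, "jaw": 0}
  ]
}}

```text
t: 6.78
tool_pos: [524.4, 24.0, 169.2]
tcp_rot: [-179.9, -24.3, 1.0]
force: [-0.0, 0.7, -3.4]
finger_gap: 23.5
gripper_force: 55.0
```

Run:
```python
from h import *
o=telemetry.get_obs(); print(o["t"],o["tool_pos"],o["tcp_rot"],o["q"],o["force"],o["wrist_torque"],o["finger_gap"])
a=cv2.resize(viewer.get_image("scene")[180:330,200:420],(660,450),interpolation=cv2.INTER_CUBIC)
cv2.imwrite("pics/p1.png",a[:,:,::-1])
```

```text
6.7833 [524.38491417  23.98563283 169.18940043] [-179.86183204  -24.34762213    1.01189823] [-13.62317697  17.50187922 117.99546164  16.71964672  21.72704785
  61.02254613] [-0.03988137  0.66683383 -3.43609252] [-0.04595553  0.71532865  0.03587699] 23.514730875858405
```

View pics/p1.png

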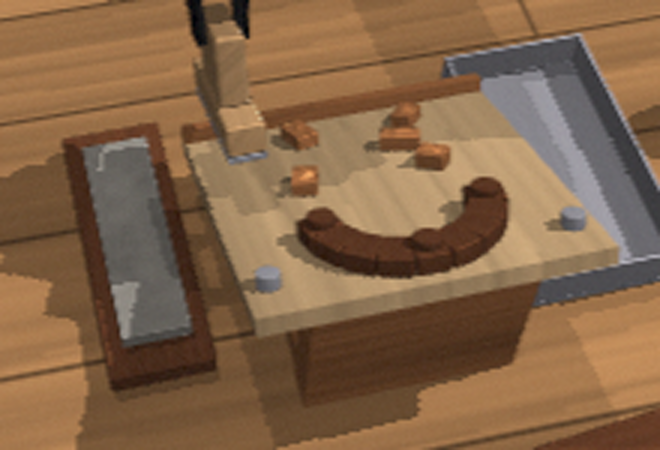

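The scraper hangs over the right part of the panel, with its foot at about (245,140) in the crop. It is clear of the nearest chips at (297,133) and (303,180), and the tray on the far left is open. I'll descend partway and check the joints.

{"op": "apply_moves", "data": {
  "plan": [
    {"tx": 0, "ty": 0, "tz": 0, "rx": 0, "ry": 0, "rz": 0, "jaw": 0},
    {"tx": 0, "ty": 0, "tz": 0.01, "rx": 0, "ry": 0, "rz": 0, "jaw": 0},
    {"tx": 0, "ty": 0, "tz": 0.02, "rx": 0, "ry": 0, "rz": 0, "jaw": 0},
    {"tx": 0, "ty": 0, "tz": 0.03, "rx": 0, "ry": 0, "rz": 0, "jaw": 0},
    {"tx": 0, "ty": 0, "tz": 0.035, "rx": 0, "ry": 0, "rz": 0, "jaw": 0},
    {"tx": 0, "ty": 0, "tz": 0.035, "rx": 0, "ry": 0, "rz": 0, "jaw": 0},
    {"tx": 0, "ty": 0, "tz": 0.035, "rx": 0, "ry": 0, "rz": 0, "jaw": 0},
    {"tx": 0, "ty": 0, "tz": 0.035, "rx": 0, "ry": 0, "rz": 0, "jaw": 0}
  ]
}}

```text
t: 7.5
tool_pos: [543.8, 22.3, 142.1]
tcp_rot: [-180.0, -25.0, 0.8]
force: [0.3, 0.6, -1.6]
finger_gap: 23.3
gripper_force: 55.0
```

Run:
```python
from h import *
p,r=cmd(); setcmd(p+r.apply([0,0,35]),r)
o=telemetry.get_obs(); print(cmd()[0],o["t"],o["tool_pos"],o["tcp_rot"],o["q"].round(1),o["force"],o["wrist_torque"],o["finger_gap"])
print("panel coords of sole",(o["tool_pos"]-P0)@RP-[0,0,43])
```

```text
[543.82858668  22.29218452 142.12869526] 7.5 [543.8080167   22.2700222  142.06376483] [-179.99242176  -24.99456837    0.84973256] [-13.2  22.  117.7  20.5  17.   57.6] [ 0.32842939  0.56414262 -1.64868742] [-0.00762888  0.65058746  0.04537531] 23.343376058830195
panel coords of sole [  69.97903594 -101.04167979   14.91558569]
```

{"op": "apply_moves", "data": {
  "plan": [
    {"tx": 0, "ty": 0, "tz": 0.005, "rx": 0, "ry": 0, "rz": 0, "jaw": 0},
    {"tx": 0, "ty": 0, "tz": 0.009, "rx": 0, "ry": 0, "rz": 0, "jaw": 0},
    {"tx": 0, "ty": 0, "tz": 0.012, "rx": 0, "ry": 0, "rz": 0, "jaw": 0},
    {"tx": 0, "ty": 0, "tz": 0.013, "rx": 0, "ry": 0, "rz": 0, "jaw": 0},
    {"tx": 0, "ty": 0, "tz": 0.013, "rx": 0, "ry": 0, "rz": 0, "jaw": 0}
  ]
}}

```text
t: 7.92
tool_pos: [549.3, 22.4, 130.0]
tcp_rot: [-180.0, -25.0, 0.8]
force: [-0.4, -0.5, -2.5]
finger_gap: 23.1
gripper_force: 55.0
```

{"op": "apply_moves", "data": {
  "plan": [
    {"tx": 0, "ty": 0, "tz": 0.001, "rx": 0, "ry": 0, "rz": 0, "jaw": 0},
    {"tx": 0, "ty": 0, "tz": 0.0015, "rx": 0, "ry": 0, "rz": 0, "jaw": 0},
    {"tx": 0, "ty": 0, "tz": 0.0015, "rx": 0, "ry": 0, "rz": 0, "jaw": 0}
  ]
}}

```text
t: 8.17
tool_pos: [549.8, 22.4, 129.1]
tcp_rot: [-180.0, -25.0, 0.9]
force: [-1.1, 0.1, -2.0]
finger_gap: 23.7
gripper_force: 55.0
```

{"op": "apply_moves", "data": {
  "plan": [
    {"tx": 0, "ty": 0, "tz": 0.0005, "rx": 0, "ry": 0, "rz": 0, "jaw": 0},
    {"tx": 0, "ty": 0, "tz": 0.001, "rx": 0, "ry": 0, "rz": 0, "jaw": 0},
    {"tx": 0, "ty": 0, "tz": 0.001, "rx": 0, "ry": 0, "rz": 0, "jaw": 0}
  ]
}}

```text
t: 8.42
tool_pos: [549.8, 22.6, 129.0]
tcp_rot: [180.0, -25.1, 0.9]
force: [-6.5, -0.3, 8.1]
finger_gap: 23.5
gripper_force: 55.0
```

{"op": "apply_moves", "data": {
  "plan": [
    {"tx": 0, "ty": 0, "tz": 0.0005, "rx": 0, "ry": 0, "rz": 0, "jaw": 0},
    {"tx": 0, "ty": 0, "tz": 0.0005, "rx": 0, "ry": 0, "rz": 0, "jaw": 0},
    {"tx": 0, "ty": 0, "tz": 0.0005, "rx": 0, "ry": 0, "rz": 0, "jaw": 0}
  ]
}}

```text
t: 8.67
tool_pos: [549.8, 22.7, 129.0]
tcp_rot: [180.0, -25.1, 0.9]
force: [-8.7, 0.0, 11.6]
finger_gap: 23.3
gripper_force: 55.0
```

{"op": "apply_moves", "data": {
  "plan": [
    {"tx": 0, "ty": -0.004, "tz": 0, "rx": 0, "ry": 0, "rz": 0, "jaw": 0},
    {"tx": 0, "ty": -0.01, "tz": 0, "rx": 0, "ry": 0, "rz": 0, "jaw": 0},
    {"tx": 0, "ty": -0.018, "tz": 0, "rx": 0, "ry": 0, "rz": 0, "jaw": 0},
    {"tx": 0, "ty": -0.026, "tz": 0, "rx": 0, "ry": 0, "rz": 0, "jaw": 0},
    {"tx": 0, "ty": -0.034, "tz": 0, "rx": 0, "ry": 0, "rz": 0, "jaw": 0},
    {"tx": 0, "ty": -0.042, "tz": 0, "rx": 0, "ry": 0, "rz": 0, "jaw": 0},
    {"tx": 0, "ty": -0.05, "tz": 0, "rx": 0, "ry": 0, "rz": 0, "jaw": 0}
  ]
}}

```text
t: 9.25
tool_pos: [551.6, 70.6, 130.2]
tcp_rot: [179.8, -25.4, 0.9]
force: [-0.2, -0.2, 0.2]
finger_gap: 23.4
gripper_force: 54.7
```

Run:
```python
from h import *
o=telemetry.get_obs(); print(o["tool_pos"],o["tcp_rot"],o["q"].round(1),o["force"],o["wrist_torque"])
print("sole",(o["tool_pos"]-P0)@RP-[0,0,43])
cv2.imwrite("pics/p2.png",cv2.resize(viewer.get_image("scene")[180:330,200:420],(660,450),interpolation=cv2.INTER_CUBIC)[:,:,::-1])
```

```text
[551.61140345  70.59053006 130.21203945] [179.80201265 -25.4042615    0.8859644 ] [ -5.9  24.2 116.9  11.4  13.9  72.8] [-0.15919469 -0.18636348  0.1617014 ] [0.72862468 0.62042977 0.29334396]
sole [ 72.69448412 -52.84284538   0.57241932]
```

View pics/p2.png

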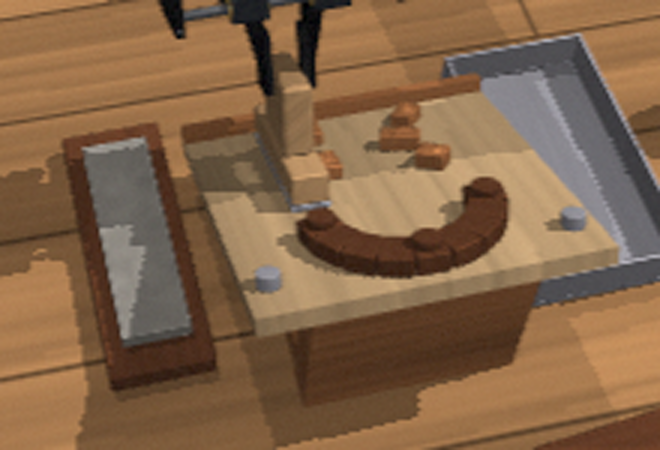

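The scraper lies flat and is pushing the first two chips, seen just left of the foot at (318,135) and (330,165). The contact force has dropped, so I'll press slightly more and go on.

{"op": "apply_moves", "data": {
  "plan": [
    {"tx": -0.001, "ty": 0, "tz": 0.0005, "rx": 0, "ry": 0, "rz": 0, "jaw": 0},
    {"tx": -0.002, "ty": -0.004, "tz": 0.001, "rx": 0, "ry": 0, "rz": 0, "jaw": 0},
    {"tx": -0.002, "ty": -0.01, "tz": 0.001, "rx": 0, "ry": 0, "rz": 0, "jaw": 0},
    {"tx": -0.002, "ty": -0.016, "tz": 0.001, "rx": 0, "ry": 0, "rz": 0, "jaw": 0},
    {"tx": -0.002, "ty": -0.022, "tz": 0.001, "rx": 0, "ry": 0, "rz": 0, "jaw": 0},
    {"tx": -0.002, "ty": -0.028, "tz": 0.001, "rx": 0, "ry": 0, "rz": 0, "jaw": 0},
    {"tx": -0.002, "ty": -0.034, "tz": 0.001, "rx": 0, "ry": 0, "rz": 0, "jaw": 0},
    {"tx": -0.002, "ty": -0.04, "tz": 0.001, "rx": 0, "ry": 0, "rz": 0, "jaw": 0}
  ]
}}

```text
t: 9.97
tool_pos: [550.4, 109.6, 131.7]
tcp_rot: [179.8, -25.7, 0.9]
force: [-17.2, -16.6, 35.1]
finger_gap: 25.4
gripper_force: 66.5
```

Run:
```python
from h import *
o=telemetry.get_obs(); print(o["tcp_rot"],o["q"].round(1),o["force"],o["wrist_torque"],o["force"]@RP)
print("sole",(o["tool_pos"]-P0)@RP-[0,0,43])
```

```text
[179.79599851 -25.69381146   0.87300097] [ -0.3  24.4 116.1   1.3  13.8  87.6] [-17.20645005 -16.63591807  35.14919533] [-4.34266088  0.43335968 -2.17782936] [ -0.96263558 -16.3776156   39.23173034]
sole [ 72.7737406  -13.79387221   2.18590218]
```

{"op": "apply_moves", "data": {
  "plan": [
    {"tx": 0, "ty": 0, "tz": -0.001, "rx": 0, "ry": 0, "rz": 0, "jaw": 0},
    {"tx": 0, "ty": 0, "tz": -0.0015, "rx": 0, "ry": 0, "rz": 0, "jaw": 0},
    {"tx": 0, "ty": 0, "tz": -0.0015, "rx": 0, "ry": 0, "rz": 0, "jaw": 0}
  ]
}}

```text
t: 10.22
tool_pos: [550.2, 110.2, 131.9]
tcp_rot: [179.8, -25.6, 0.9]
force: [-11.8, -13.0, 25.7]
finger_gap: 25.1
gripper_force: 63.4
```

Run:
```python
from h import *
o=telemetry.get_obs(); print(o["tcp_rot"],o["force"]@RP,o["wrist_torque"],o["finger_gap"])
print("sole",(o["tool_pos"]-P0)@RP-[0,0,43])
a=cv2.resize(viewer.get_image("scene")[190:290,250:390],(560,400),interpolation=cv2.INTER_CUBIC)
b=cv2.resize(viewer.get_image("top")[100:220,195:310],(383,400),interpolation=cv2.INTER_CUBIC)[:,70:310]
cv2.imwrite("pics/p3.png",np.hstack([a,b])[:,:,::-1])
```

```text
[179.84629538 -25.62218111   0.88059651] [ 2.31767839e-02 -1.28261343e+01  2.83879741e+01] [-3.38883523  0.27926167 -1.67719025] 25.086015077503788
sole [ 72.66317715 -13.19476503   2.48948159]
```

View pics/p3.png

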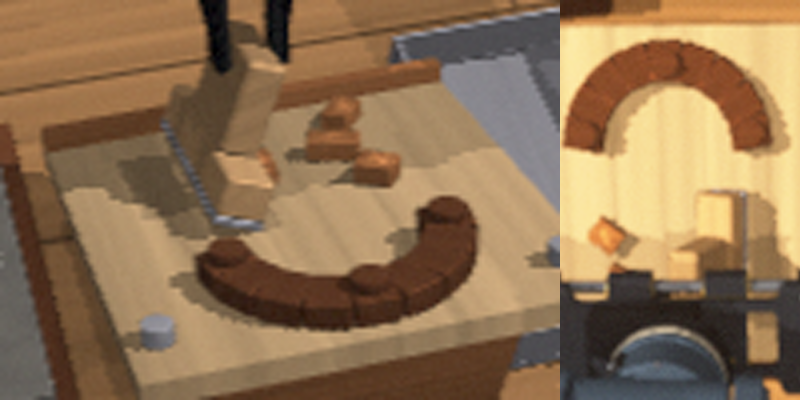

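The scraper has tilted in the pads: the trailing sole edge is lifted, visible as a strip from (165,125) to (225,222), because I pressed too hard. I'll lift to let the pads realign, and later use a light press with full grip.

{"op": "apply_moves", "data": {
  "plan": [
    {"tx": 0, "ty": 0.002, "tz": -0.004, "rx": 0, "ry": 0, "rz": 0, "jaw": 0},
    {"tx": 0, "ty": 0.006, "tz": -0.008, "rx": 0, "ry": 0, "rz": 0, "jaw": 0},
    {"tx": 0, "ty": 0.012, "tz": -0.012, "rx": 0, "ry": 0, "rz": 0, "jaw": 0},
    {"tx": 0, "ty": 0.012, "tz": -0.012, "rx": 0, "ry": 0, "rz": 0, "jaw": 0},
    {"tx": 0, "ty": 0.012, "tz": -0.012, "rx": 0, "ry": 0, "rz": 0, "jaw": 0}
  ],
  "newtons": 60
}}

```text
t: 10.73
tool_pos: [542.2, 100.2, 137.9]
tcp_rot: [-180.0, -25.0, 0.8]
force: [0.5, -0.3, -2.9]
finger_gap: 25.2
gripper_force: 56.3
```

Run:
```python
from h import *
p,r=cmd(); 
# rows since stored cmd: tz 13+1.5+1+.5; ty -50; then tx-2,ty-40,tz+1; tz-1.5; ty+12,tz-12
setcmd(p+r.apply([-2,-78,13+1.5+1+.5+1-1.5-12]),r); print("cmd panel",(cmd()[0]-P0)@RP-[0,0,43])
o=telemetry.get_obs(); print(o["t"],o["tcp_rot"],o["force"]@RP,o["wrist_torque"],o["finger_gap"])
print("sole",(o["tool_pos"]-P0)@RP-[0,0,43])
a=cv2.resize(viewer.get_image("scene")[190:290,250:390],(700,500),interpolation=cv2.INTER_CUBIC)
cv2.imwrite("pics/p4.png",a[:,:,::-1])
```

```text
cmd panel [ 68.0283345  -23.01952331  11.47069582]
10.7333 [-179.97697527  -24.97831246    0.80350555] [-0.76372702 -0.34488809 -2.88854079] [-0.02296382  0.64942014 -0.00132375] 25.21496243892311
sole [ 67.81698351 -23.12780126  11.36536909]
```

View pics/p4.png

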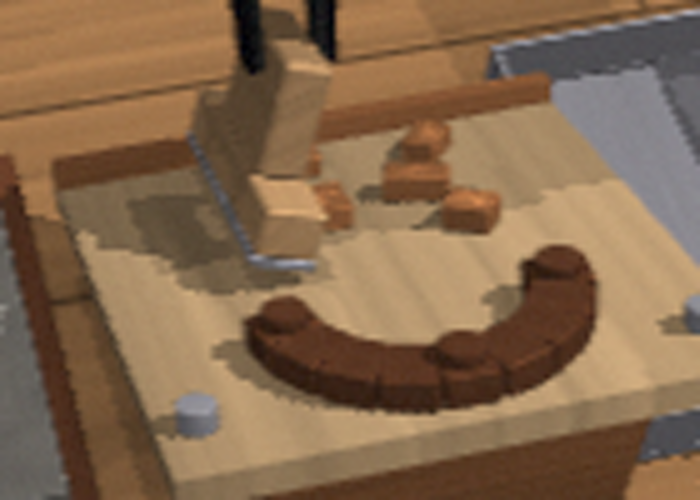

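Looking at the p4 crop, the sole strip from (190,130) to (250,265) shows the scraper still tilted in the grip. I'll set it down on the panel with a weak grip. A light straight press should flatten the sole and let the pads slide a little lower, and then I'll regrip hard.

{"op": "apply_moves", "data": {
  "plan": [
    {"tx": 0, "ty": 0.005, "tz": 0, "rx": 0, "ry": 0, "rz": 0, "jaw": 0},
    {"tx": 0, "ty": 0.012, "tz": 0.003, "rx": 0, "ry": 0, "rz": 0, "jaw": 0},
    {"tx": 0, "ty": 0.012, "tz": 0.006, "rx": 0, "ry": 0, "rz": 0, "jaw": 0},
    {"tx": 0, "ty": 0.012, "tz": 0.008, "rx": 0, "ry": 0, "rz": 0, "jaw": 0},
    {"tx": 0, "ty": 0.012, "tz": 0.009, "rx": 0, "ry": 0, "rz": 0, "jaw": 0},
    {"tx": 0, "ty": 0.012, "tz": 0.009, "rx": 0, "ry": 0, "rz": 0, "jaw": 0}
  ],
  "newtons": 60
}}

```text
t: 11.28
tool_pos: [544.4, 89.0, 130.0]
tcp_rot: [180.0, -24.9, 0.9]
force: [-8.7, -1.3, 9.7]
finger_gap: 24.7
gripper_force: 59.1
```

{"op": "apply_moves", "data": {
  "plan": [
    {"tx": 0, "ty": 0, "tz": 0.001, "rx": 0, "ry": 0, "rz": 0, "jaw": 0},
    {"tx": 0, "ty": 0, "tz": 0.002, "rx": 0, "ry": 0, "rz": 0, "jaw": 0},
    {"tx": 0, "ty": 0, "tz": 0.003, "rx": 0, "ry": 0, "rz": 0, "jaw": 0},
    {"tx": 0, "ty": 0, "tz": 0.003, "rx": 0, "ry": 0, "rz": 0, "jaw": 0}
  ],
  "newtons": 8
}}

```text
t: 11.62
tool_pos: [546.3, 89.3, 128.0]
tcp_rot: [-180.0, -25.0, 0.9]
force: [-8.4, -0.1, 13.9]
finger_gap: 27.8
gripper_force: 9.5
```

{"op": "apply_moves", "data": {
  "plan": [
    {"tx": 0, "ty": 0.002, "tz": -0.001, "rx": 0, "ry": 0, "rz": 0, "jaw": 0},
    {"tx": 0, "ty": 0.005, "tz": -0.001, "rx": 0, "ry": 0, "rz": 0, "jaw": 0},
    {"tx": 0, "ty": 0.005, "tz": -0.001, "rx": 0, "ry": 0, "rz": 0, "jaw": 0}
  ]
}}

```text
t: 11.87
tool_pos: [546.4, 83.7, 128.1]
tcp_rot: [-180.0, -24.9, 0.9]
force: [-7.0, 0.5, 6.9]
finger_gap: 27.5
gripper_force: 8.2
```

{"op": "apply_moves", "data": {
  "plan": [
    {"tx": 0, "ty": 0.002, "tz": 0, "rx": 0, "ry": 0, "rz": 0, "jaw": 0},
    {"tx": 0, "ty": 0.004, "tz": 0, "rx": 0, "ry": 0, "rz": 0, "jaw": 0},
    {"tx": 0, "ty": 0.004, "tz": 0, "rx": 0, "ry": 0, "rz": 0, "jaw": 0}
  ]
}}

```text
t: 12.12
tool_pos: [546.7, 79.4, 127.8]
tcp_rot: [-180.0, -24.9, 0.8]
force: [-4.9, -0.4, 4.3]
finger_gap: 26.5
gripper_force: 7.8
```

{"op": "apply_moves", "data": {
  "plan": [
    {"tx": 0, "ty": 0.002, "tz": 0, "rx": 0, "ry": 0, "rz": 0, "jaw": 0},
    {"tx": 0, "ty": 0.004, "tz": 0, "rx": 0, "ry": 0, "rz": 0, "jaw": 0},
    {"tx": 0, "ty": 0.004, "tz": 0, "rx": 0, "ry": 0, "rz": 0, "jaw": 0}
  ]
}}

```text
t: 12.37
tool_pos: [547.0, 75.1, 127.7]
tcp_rot: [-180.0, -24.9, 0.8]
force: [-3.8, -0.6, -0.2]
finger_gap: 25.7
gripper_force: 7.7
```

{"op": "apply_moves", "data": {
  "plan": [
    {"tx": 0, "ty": 0.002, "tz": 0, "rx": 0, "ry": 0, "rz": 0, "jaw": 0},
    {"tx": 0, "ty": 0.003, "tz": 0, "rx": 0, "ry": 0, "rz": 0, "jaw": 0},
    {"tx": 0, "ty": 0.003, "tz": 0, "rx": 0, "ry": 0, "rz": 0, "jaw": 0}
  ]
}}

```text
t: 12.62
tool_pos: [547.4, 72.1, 127.9]
tcp_rot: [-180.0, -25.0, 0.8]
force: [-2.4, -0.7, -0.5]
finger_gap: 25.1
gripper_force: 7.7
```

{"op": "apply_moves", "data": {
  "plan": [
    {"tx": 0, "ty": 0.002, "tz": 0.001, "rx": 0, "ry": 0, "rz": 0, "jaw": 0},
    {"tx": 0, "ty": 0.004, "tz": 0.001, "rx": 0, "ry": 0, "rz": 0, "jaw": 0},
    {"tx": 0, "ty": 0.004, "tz": 0.001, "rx": 0, "ry": 0, "rz": 0, "jaw": 0}
  ]
}}

```text
t: 12.87
tool_pos: [547.9, 68.0, 127.1]
tcp_rot: [-180.0, -25.0, 0.8]
force: [-3.3, -0.8, 0.7]
finger_gap: 24.6
gripper_force: 7.9
```

{"op": "apply_moves", "data": {
  "plan": [
    {"tx": 0, "ty": 0.002, "tz": 0.001, "rx": 0, "ry": 0, "rz": 0, "jaw": 0},
    {"tx": 0, "ty": 0.004, "tz": 0.001, "rx": 0, "ry": 0, "rz": 0, "jaw": 0},
    {"tx": 0, "ty": 0.004, "tz": 0.001, "rx": 0, "ry": 0, "rz": 0, "jaw": 0}
  ]
}}

```text
t: 13.12
tool_pos: [548.5, 64.0, 126.3]
tcp_rot: [-180.0, -25.0, 0.8]
force: [-2.9, -0.9, 0.1]
finger_gap: 24.1
gripper_force: 8.0
```

Run:
```python
from h import *
p,r=cmd(); setcmd(p+r.apply([0,12+5+4+4+3+4+4,9+3-1+1+1]),r); print("cmd panel",(cmd()[0]-P0)@RP-[0,0,43])
o=telemetry.get_obs(); print(o["t"],o["tcp_rot"],o["force"]@RP,o["wrist_torque"],o["finger_gap"])
print("sole",(o["tool_pos"]-P0)@RP-[0,0,43])
```

```text
cmd panel [ 68.02843794 -59.018641    -1.53174723]
13.1167 [-179.9992735   -25.01403941    0.82637663] [-2.62582102 -0.89271005  1.28767547] [-0.17739045  0.91368123 -0.04835469] 24.110172568311647
sole [ 68.16889667 -59.39674879  -1.65532369]
```

{"op": "apply_moves", "data": {
  "plan": [
    {"tx": 0, "ty": 0.002, "tz": 0.001, "rx": 0, "ry": 0, "rz": 0, "jaw": 0},
    {"tx": 0, "ty": 0.003, "tz": 0.002, "rx": 0, "ry": 0, "rz": 0, "jaw": 0},
    {"tx": 0, "ty": 0.004, "tz": 0.003, "rx": 0, "ry": 0, "rz": 0, "jaw": 0},
    {"tx": 0, "ty": 0.004, "tz": 0.003, "rx": 0, "ry": 0, "rz": 0, "jaw": 0}
  ]
}}

```text
t: 13.45
tool_pos: [549.8, 61.0, 124.4]
tcp_rot: [-180.0, -25.1, 0.9]
force: [-5.2, 3.2, 6.6]
finger_gap: 24.5
gripper_force: 8.1
```

{"op": "apply_moves", "data": {
  "plan": [
    {"tx": 0, "ty": 0, "tz": 0.001, "rx": 0, "ry": 0, "rz": 0, "jaw": 0},
    {"tx": 0, "ty": 0, "tz": 0.002, "rx": 0, "ry": 0, "rz": 0, "jaw": 0},
    {"tx": 0, "ty": 0, "tz": 0.003, "rx": 0, "ry": 0, "rz": 0, "jaw": 0},
    {"tx": 0, "ty": 0, "tz": 0.003, "rx": 0, "ry": 0, "rz": 0, "jaw": 0}
  ]
}}

```text
t: 13.78
tool_pos: [551.5, 61.3, 122.0]
tcp_rot: [-180.0, -25.1, 0.9]
force: [-5.1, 4.7, 8.5]
finger_gap: 24.4
gripper_force: 8.0
```

{"op": "apply_moves", "data": {
  "plan": [
    {"tx": 0, "ty": -0.0005, "tz": -0.001, "rx": 0, "ry": 0, "rz": 0, "jaw": 0},
    {"tx": 0, "ty": -0.0005, "tz": -0.001, "rx": 0, "ry": 0, "rz": 0, "jaw": 0.4},
    {"tx": 0, "ty": -0.0005, "tz": -0.001, "rx": 0, "ry": 0, "rz": 0, "jaw": 0.4},
    {"tx": 0, "ty": -0.0005, "tz": -0.001, "rx": 0, "ry": 0, "rz": 0, "jaw": 0.4},
    {"tx": 0, "ty": -0.0005, "tz": -0.001, "rx": 0, "ry": 0, "rz": 0, "jaw": 0.4}
  ]
}}

```text
t: 14.2
tool_pos: [551.4, 60.5, 122.0]
tcp_rot: [180.0, -25.1, 0.8]
force: [0.4, -0.1, 0.1]
finger_gap: 34.2
gripper_force: 0.0
```

Run:
```python
from h import *
p,r=cmd(); setcmd(p+r.apply([0,3.5,5]),r); print("cmd panel",(cmd()[0]-P0)@RP-[0,0,43])
o=telemetry.get_obs(); print(o["t"],o["force"]@RP,o["wrist_torque"],o["finger_gap"]); print("sole",(o["tool_pos"]-P0)@RP-[0,0,43])
json.dump({k:o[k].tolist() for k in("tool_pos","tcp_rot")},open("w3.json","w"))
w=viewer.get_image("wrist"); s=viewer.get_image("scene"); t=viewer.get_image("top")
for n,i in(("w3",w),("s3",s),("t3",t)): cv2.imwrite(f"pics/{n}.png",i[:,:,::-1])
# predicted wrist pixels of upslope foot end: tool coords (65, +-15, z)
c=viewer.calibration("wrist");T=np.linalg.inv(c["tool_from_camera"])
for P in([65,-15,7],[65,15,7],[65,-15,37],[65,15,37],[35,-12,-50],[35,12,-50],[15,12,-50]):
    q=(T@[*P,1])[:3]*[1,-1,-1]; q=c["intrinsics"]@q; print(P,(q[:2]/q[2]).round(1))
g=cv2.cvtColor(w,cv2.COLOR_RGB2GRAY)
for r_ in (130,145,160,175,190,205,220): print(r_,g[r_,200:360:4].tolist())
```

```text
cmd panel [ 68.02881869 -62.51830168  -6.53198472]
14.2 [ 0.4304056  -0.13059462 -0.07125527] [-0.04280304  0.45431395 -0.00854915] 34.15492999541106
sole [ 68.90071664 -62.88191274  -6.72475652]
[65, -15, 7] [253.5 135.5]
[65, 15, 7] [301.3 135.5]
[65, -15, 37] [256.8 132.5]
[65, 15, 37] [298.5 132.6]
[35, -12, -50] [251.8 207.8]
[35, 12, -50] [301.7 207.9]
[15, 12, -50] [300.9 246.2]
130 [191, 190, 189, 190, 194, 196, 192, 191, 193, 194, 194, 192, 194, 191, 191, 192, 196, 197, 193, 187, 185, 184, 185, 178, 182, 189, 192, 196, 198, 199, 194, 190, 187, 187, 187, 185, 182, 182, 184, 179]
145 [192, 189, 189, 190, 192, 197, 194, 190, 191, 195, 194, 192, 193, 187, 187, 191, 191, 190, 189, 185, 186, 190, 189, 187, 185, 142, 152, 159, 185, 188, 196, 190, 188, 188, 187, 185, 182, 184, 185, 180]
160 [193, 191, 188, 189, 191, 196, 194, 192, 189, 195, 194, 191, 193, 191, 183, 191, 192, 192, 188, 184, 187, 189, 189, 186, 183, 138, 152, 159, 160, 160, 156, 152, 149, 174, 186, 183, 183, 183, 180, 178]
175 [193, 191, 188, 188, 191, 196, 196, 192, 188, 193, 194, 191, 192, 191, 179, 189, 191, 191, 188, 184, 187, 190, 188, 186, 182, 132, 151, 155, 158, 159, 153, 148, 148, 163, 184, 184, 184, 185, 181, 181]
190 [174, 173, 172, 170, 173, 174, 176, 174, 172, 174, 176, 174, 174, 172, 176, 183, 157, 142, 140, 139, 140, 139, 136, 145, 153, 114, 124, 134, 135, 133, 127, 125, 126, 150, 168, 166, 165, 166, 163, 162]
205 [142, 144, 140, 144, 144, 106, 131, 132, 128, 134, 176, 172, 172, 171, 163, 138, 126, 125, 125, 125, 123, 123, 122, 124, 113, 109, 120, 133, 136, 131, 127, 127, 127, 124, 123, 121, 120, 120, 144, 160]
220 [148, 153, 159, 144, 143, 111, 129, 131, 128, 135, 167, 169, 172, 167, 177, 184, 169, 166, 163, 161, 177, 162, 165, 164, 151, 116, 122, 125, 131, 130, 125, 126, 147, 145, 142, 120, 122, 121, 117, 119]
```

By the pixel rows, the foot's end spans columns 254–299 around the predicted centre of 277, so it stands flat and centred. I'll regrip hard.

{"op": "apply_moves", "data": {
  "plan": [
    {"tx": 0, "ty": 0, "tz": 0, "rx": 0, "ry": 0, "rz": 0, "jaw": 0.3},
    {"tx": 0, "ty": 0, "tz": 0, "rx": 0, "ry": 0, "rz": 0, "jaw": 0.2},
    {"tx": 0, "ty": 0, "tz": 0, "rx": 0, "ry": 0, "rz": 0, "jaw": 0},
    {"tx": 0, "ty": 0, "tz": 0, "rx": 0, "ry": 0, "rz": 0, "jaw": 0},
    {"tx": 0, "ty": 0, "tz": 0, "rx": 0, "ry": 0, "rz": 0, "jaw": 0}
  ],
  "newtons": 60
}}

```text
t: 14.77
tool_pos: [550.4, 60.9, 121.7]
tcp_rot: [-180.0, -25.0, 0.9]
force: [-0.5, -0.0, -0.2]
finger_gap: 23.7
gripper_force: 60.2
```

{"op": "apply_moves", "data": {
  "plan": [
    {"tx": 0, "ty": -0.002, "tz": 0.0003, "rx": 0, "ry": 0, "rz": 0, "jaw": 0},
    {"tx": 0, "ty": -0.006, "tz": 0.0003, "rx": 0, "ry": 0, "rz": 0, "jaw": 0},
    {"tx": 0, "ty": -0.011, "tz": 0.0003, "rx": 0, "ry": 0, "rz": 0, "jaw": 0},
    {"tx": 0, "ty": -0.016, "tz": 0.0003, "rx": 0, "ry": 0, "rz": 0, "jaw": 0},
    {"tx": 0, "ty": -0.02, "tz": 0.0003, "rx": 0, "ry": 0, "rz": 0, "jaw": 0}
  ]
}}

```text
t: 15.18
tool_pos: [550.0, 80.8, 121.6]
tcp_rot: [180.0, -25.0, 0.9]
force: [-1.4, -2.8, 1.7]
finger_gap: 23.4
gripper_force: 60.2
```

{"op": "apply_moves", "data": {
  "plan": [
    {"tx": 0, "ty": -0.004, "tz": 0, "rx": 0, "ry": 0, "rz": 0, "jaw": 0},
    {"tx": 0, "ty": -0.009, "tz": 0, "rx": 0, "ry": 0, "rz": 0, "jaw": 0},
    {"tx": 0, "ty": -0.014, "tz": 0, "rx": 0, "ry": 0, "rz": 0, "jaw": 0},
    {"tx": 0, "ty": -0.019, "tz": 0, "rx": 0, "ry": 0, "rz": 0, "jaw": 0}
  ]
}}

```text
t: 15.52
tool_pos: [549.6, 99.7, 121.6]
tcp_rot: [180.0, -25.0, 0.9]
force: [-2.7, -3.1, 2.5]
finger_gap: 23.6
gripper_force: 60.2
```

```bash
cat >> h.py <<'E'
def st(d,off=36.3):
    p,r=cmd(); setcmd(p+r.apply(d),r); o=telemetry.get_obs()
    print("t",o["t"],"cmd",((cmd()[0]-P0)@RP-[0,0,off]).round(2),"sole",((o["tool_pos"]-P0)@RP-[0,0,off]).round(2),"F",(o["force"]@RP).round(1),"rot",o["tcp_rot"].round(2),"gap",round(o["finger_gap"],1),"q",o["q"].round(0))
E
python3 -c "
from h import *
st([0,-39,.3])"
```

```text
t 15.5167 cmd [ 68.03 -23.52  -0.13] sole [ 67.59 -23.68   0.1 ] F [-1.4 -3.   3.5] rot [179.98 -24.97   0.86] gap 23.6 q [ -2.  25. 117.   5.  13.  83.]
```

{"op": "apply_moves", "data": {
  "plan": [
    {"tx": 0, "ty": -0.005, "tz": 0, "rx": 0, "ry": 0, "rz": 0, "jaw": 0},
    {"tx": 0, "ty": -0.01, "tz": 0, "rx": 0, "ry": 0, "rz": 0, "jaw": 0},
    {"tx": 0, "ty": -0.015, "tz": 0, "rx": 0, "ry": 0, "rz": 0, "jaw": 0},
    {"tx": 0, "ty": -0.02, "tz": 0, "rx": 0, "ry": 0, "rz": 0, "jaw": 0},
    {"tx": 0, "ty": -0.025, "tz": 0, "rx": 0, "ry": 0, "rz": 0, "jaw": 0},
    {"tx": 0, "ty": -0.03, "tz": 0, "rx": 0, "ry": 0, "rz": 0, "jaw": 0}
  ]
}}

```text
t: 16.02
tool_pos: [548.8, 129.7, 121.4]
tcp_rot: [180.0, -24.9, 0.9]
force: [-3.4, -2.7, 1.4]
finger_gap: 23.6
gripper_force: 60.2
```

```bash
python3 -c "
from h import *
st([0,-30,0])"
```

```text
t 16.0167 cmd [68.03  6.48 -0.13] sole [67.27  6.31  0.11] F [-2.5 -2.7  2.8] rot [179.97 -24.93   0.86] gap 23.6 q [  2.  26. 115.  -3.  14.  94.]
```

{"op": "apply_moves", "data": {
  "plan": [
    {"tx": 0, "ty": -0.005, "tz": 0.0002, "rx": 0, "ry": 0, "rz": 0, "jaw": 0},
    {"tx": 0, "ty": -0.01, "tz": 0.0002, "rx": 0, "ry": 0, "rz": 0, "jaw": 0},
    {"tx": 0, "ty": -0.015, "tz": 0.0002, "rx": 0, "ry": 0, "rz": 0, "jaw": 0},
    {"tx": 0, "ty": -0.02, "tz": 0.0002, "rx": 0, "ry": 0, "rz": 0, "jaw": 0},
    {"tx": 0, "ty": -0.025, "tz": 0.0002, "rx": 0, "ry": 0, "rz": 0, "jaw": 0},
    {"tx": 0, "ty": -0.03, "tz": 0.0002, "rx": 0, "ry": 0, "rz": 0, "jaw": 0}
  ]
}}

```text
t: 16.52
tool_pos: [548.4, 159.2, 121.5]
tcp_rot: [179.9, -24.9, 0.8]
force: [-1.9, -3.6, 1.5]
finger_gap: 23.7
gripper_force: 60.0
```

{"op": "apply_moves", "data": {
  "plan": [
    {"tx": 0, "ty": -0.005, "tz": 0, "rx": 0, "ry": 0, "rz": 0, "jaw": 0},
    {"tx": 0, "ty": -0.01, "tz": 0, "rx": 0, "ry": 0, "rz": 0, "jaw": 0},
    {"tx": 0, "ty": -0.015, "tz": 0, "rx": 0, "ry": 0, "rz": 0, "jaw": 0},
    {"tx": 0, "ty": -0.02, "tz": 0, "rx": 0, "ry": 0, "rz": 0, "jaw": 0},
    {"tx": 0, "ty": -0.025, "tz": 0, "rx": 0, "ry": 0, "rz": 0, "jaw": 0}
  ]
}}

```text
t: 16.93
tool_pos: [547.9, 184.2, 121.4]
tcp_rot: [179.9, -24.9, 0.9]
force: [-6.2, -8.0, 14.4]
finger_gap: 23.8
gripper_force: 60.0
```

```bash
python3 -c "
from h import *
st([0,-55,.2])"
```

```text
t 16.9333 cmd [68.03 61.48 -0.32] sole [67.18 60.78  0.14] F [ 0.4 -7.9 15.7] rot [179.91 -24.9    0.85] gap 23.8 q [ 10.  27. 113. -14.  16. 111.]
```

{"op": "apply_moves", "data": {
  "plan": [
    {"tx": 0, "ty": -0.002, "tz": -0.0004, "rx": 0, "ry": 0, "rz": 0, "jaw": 0},
    {"tx": 0, "ty": -0.006, "tz": -0.0006, "rx": 0, "ry": 0, "rz": 0, "jaw": 0},
    {"tx": 0, "ty": -0.011, "tz": -0.0006, "rx": 0, "ry": 0, "rz": 0, "jaw": 0},
    {"tx": 0, "ty": -0.016, "tz": -0.0006, "rx": 0, "ry": 0, "rz": 0, "jaw": 0}
  ]
}}

```text
t: 17.27
tool_pos: [547.8, 201.0, 121.5]
tcp_rot: [180.0, -24.9, 0.8]
force: [-1.0, -1.6, -0.7]
finger_gap: 23.5
gripper_force: 60.2
```

```bash
python3 -c "
from h import *
st([0,-16,-.6])"
```

```text
t 17.2667 cmd [68.03 77.48  0.28] sole [67.33 77.58  0.16] F [-1.2 -1.6 -0.2] rot [179.98 -24.92   0.84] gap 23.5 q [ 12.  27. 112. -16.  17. 116.]
```

{"op": "apply_moves", "data": {
  "plan": [
    {"tx": 0, "ty": -0.004, "tz": 0.0003, "rx": 0, "ry": 0, "rz": 0, "jaw": 0},
    {"tx": 0, "ty": -0.008, "tz": 0.0003, "rx": 0, "ry": 0, "rz": 0, "jaw": 0},
    {"tx": 0, "ty": -0.012, "tz": 0.0003, "rx": 0, "ry": 0, "rz": 0, "jaw": 0},
    {"tx": 0, "ty": -0.016, "tz": 0.0003, "rx": 0, "ry": 0, "rz": 0, "jaw": 0},
    {"tx": 0, "ty": -0.02, "tz": 0.0003, "rx": 0, "ry": 0, "rz": 0, "jaw": 0}
  ]
}}

```text
t: 17.68
tool_pos: [547.9, 220.9, 121.6]
tcp_rot: [180.0, -25.0, 0.9]
force: [-2.3, -6.3, 3.1]
finger_gap: 23.3
gripper_force: 60.0
```

{"op": "apply_moves", "data": {
  "plan": [
    {"tx": 0, "ty": -0.004, "tz": 0, "rx": 0, "ry": 0, "rz": 0, "jaw": 0},
    {"tx": 0, "ty": -0.008, "tz": 0, "rx": 0, "ry": 0, "rz": 0, "jaw": 0},
    {"tx": 0, "ty": -0.012, "tz": 0, "rx": 0, "ry": 0, "rz": 0, "jaw": 0},
    {"tx": 0, "ty": -0.016, "tz": 0, "rx": 0, "ry": 0, "rz": 0, "jaw": 0},
    {"tx": 0, "ty": -0.02, "tz": 0, "rx": 0, "ry": 0, "rz": 0, "jaw": 0}
  ]
}}

```text
t: 18.1
tool_pos: [547.7, 241.0, 121.7]
tcp_rot: [180.0, -25.0, 0.9]
force: [-2.0, -3.2, 1.7]
finger_gap: 23.9
gripper_force: 60.2
```

```bash
python3 -c "
from h import *
st([0,-40,.3])"
```

```text
t 18.1 cmd [ 6.8030e+01  1.1748e+02 -2.0000e-02] sole [ 67.85 117.63   0.13] F [-1.1 -3.1  2.4] rot [179.97 -24.98   0.85] gap 23.9 q [ 17.  28. 109. -21.  19. 124.]
```

{"op": "apply_moves", "data": {
  "plan": [
    {"tx": 0, "ty": -0.004, "tz": 0, "rx": 0, "ry": 0, "rz": 0, "jaw": 0},
    {"tx": 0, "ty": -0.008, "tz": 0, "rx": 0, "ry": 0, "rz": 0, "jaw": 0},
    {"tx": 0, "ty": -0.012, "tz": 0, "rx": 0, "ry": 0, "rz": 0, "jaw": 0},
    {"tx": 0, "ty": -0.016, "tz": 0, "rx": 0, "ry": 0, "rz": 0, "jaw": 0},
    {"tx": 0, "ty": -0.02, "tz": 0, "rx": 0, "ry": 0, "rz": 0, "jaw": 0},
    {"tx": 0, "ty": -0.02, "tz": 0, "rx": 0, "ry": 0, "rz": 0, "jaw": 0},
    {"tx": 0, "ty": -0.02, "tz": 0, "rx": 0, "ry": 0, "rz": 0, "jaw": 0},
    {"tx": 0, "ty": -0.02, "tz": 0, "rx": 0, "ry": 0, "rz": 0, "jaw": 0}
  ]
}}

```text
t: 18.77
tool_pos: [547.4, 261.5, 121.7]
tcp_rot: [-179.9, -25.0, 0.8]
force: [-4.7, -0.1, 3.2]
finger_gap: 23.5
gripper_force: 60.2
```

{"op": "apply_moves", "data": {
  "plan": [
    {"tx": 0, "ty": 0, "tz": -0.02, "rx": 0, "ry": 0, "rz": 0, "jaw": 0},
    {"tx": 0, "ty": 0, "tz": -0.045, "rx": 0, "ry": 0, "rz": 0, "jaw": 0},
    {"tx": 0, "ty": 0, "tz": -0.075, "rx": 0, "ry": 0, "rz": 0, "jaw": 0},
    {"tx": 0, "ty": 0, "tz": -0.1, "rx": 0, "ry": 0, "rz": 0, "jaw": 0},
    {"tx": 0, "ty": 0, "tz": -0.115, "rx": 0, "ry": 0, "rz": 0, "jaw": 0},
    {"tx": 0, "ty": 0, "tz": -0.12, "rx": 0, "ry": 0, "rz": 0, "jaw": 0},
    {"tx": 0, "ty": 0, "tz": -0.12, "rx": 0, "ry": 0, "rz": 0, "jaw": 0}
  ]
}}

```text
t: 19.35
tool_pos: [497.6, 260.9, 231.6]
tcp_rot: [-179.9, -25.2, 0.8]
force: [0.5, 0.5, -2.7]
finger_gap: 23.6
gripper_force: 60.2
```

Run:
```python
from h import *
st([0,-20,-120])
# chip detection, calibrated on first images: saturated orange hue
ims={"scene":(cv2.imread("pics/scene0.png"),viewer.get_image("scene")[:,:,::-1].copy()),"top":(cv2.imread("pics/top0.png"),viewer.get_image("top")[:,:,::-1].copy())}
for n,(a,b) in ims.items():
    cv2.imwrite(f"pics/{n}_after.png",b)
    x0,y0,x1,y1=(255,185,435,285) if n=="scene" else (150,140,300,235)
    for tag,i in(("before",a),("after",b)):
        h=cv2.cvtColor(i,cv2.COLOR_BGR2HSV).astype(int)
        m=((h[...,0]>=6)&(h[...,0]<=14)&(h[...,1]>125)&(h[...,2]>110)).astype(np.uint8)[y0:y1,x0:x1]
        nc,_,stt,ce=cv2.connectedComponentsWithStats(m)
        print(n,tag,[(round(ce[k][0]+x0),round(ce[k][1]+y0),int(stt[k,4])) for k in range(1,nc) if stt[k,4]>8])
```

```text
t 19.35 cmd [ 68.02 137.47 119.98] sole [ 69.16 138.22 120.83] F [-0.7  0.5 -2.7] rot [-179.88  -25.19    0.83] gap 23.6 q [ 21.  15. 107. -15.  35. 121.]
scene before [(269, 186, 10), (310, 205, 1441), (382, 188, 18), (389, 186, 18), (416, 200, 495), (257, 214, 17), (338, 224, 151), (300, 223, 79), (426, 232, 49), (301, 238, 64), (431, 247, 94), (432, 268, 10), (425, 274, 44), (406, 280, 51), (414, 278, 10), (428, 281, 73), (382, 283, 12), (392, 283, 26)]
scene after [(304, 200, 1718), (370, 187, 34), (382, 188, 18), (416, 194, 402), (432, 202, 12), (418, 211, 144), (369, 218, 21), (426, 234, 86), (387, 236, 25), (424, 244, 11), (431, 251, 25), (267, 262, 35), (432, 259, 14), (433, 267, 12), (269, 272, 12), (420, 279, 156), (392, 283, 26)]
top before [(221, 142, 38), (271, 142, 37), (156, 157, 14), (230, 170, 64), (270, 170, 69), (236, 184, 72), (154, 195, 73), (230, 198, 61), (265, 198, 83), (155, 219, 190), (241, 215, 852), (226, 229, 10), (242, 230, 32), (259, 231, 19), (290, 230, 27), (280, 232, 11)]
top after [(221, 142, 43), (272, 142, 41), (197, 185, 22), (154, 194, 41), (197, 197, 37), (197, 205, 19), (267, 218, 1077), (226, 230, 19)]
```

Run:
```python
from h import *
w=cv2.imread("pics/w3.png",0).astype(int)
for c in (262,270,278,286,294,301,304): print(c,w[122:160:2,c].tolist())
rel([480,50,300],down(15)); rel([490,-230,280],down(60)); rel([490.2,-416.5,150],down(98))
```

```text
262 [192, 193, 194, 193, 192, 194, 193, 191, 153, 147, 179, 189, 192, 191, 190, 193, 191, 191, 189]
270 [195, 195, 196, 196, 196, 195, 197, 192, 156, 148, 181, 189, 190, 190, 189, 190, 190, 190, 190]
278 [185, 185, 186, 185, 184, 184, 184, 183, 149, 144, 174, 182, 184, 184, 184, 183, 184, 183, 183]
286 [184, 183, 184, 184, 185, 185, 185, 183, 150, 146, 181, 191, 191, 191, 190, 191, 192, 191, 191]
294 [176, 177, 177, 177, 177, 178, 178, 175, 147, 143, 177, 185, 186, 185, 186, 186, 185, 184, 184]
301 [190, 190, 189, 189, 189, 189, 190, 188, 183, 153, 142, 138, 134, 132, 133, 133, 132, 137, 136]
304 [192, 191, 191, 192, 191, 192, 191, 191, 190, 171, 154, 151, 152, 152, 152, 153, 154, 152, 153]
t [0.0113, 0.2098, -0.0716] r [0.0171, -0.1382, -0.0773] rows>= 5.3
t [-0.0628, 0.2731, 0.02] r [0.0, -0.0, -0.25] rows>= 6.7
t [-0.1614, 0.0934, 0.1301] r [0.0, 0.0, -0.2112] rows>= 5.5
```

The foot's end edge shows the scraper sitting 3.7 mm toward the tool's −x, because it rested against the ledge during the regrip. I'll allow for that when placing it.

{"op": "apply_moves", "data": {
  "plan": [
    {"tx": 0.0011, "ty": 0.021, "tz": -0.0072, "rx": 0.0017, "ry": -0.0138, "rz": -0.0077, "jaw": 0},
    {"tx": 0.0028, "ty": 0.0525, "tz": -0.0179, "rx": 0.0043, "ry": -0.0346, "rz": -0.0193, "jaw": 0},
    {"tx": 0.0047, "ty": 0.0881, "tz": -0.0301, "rx": 0.0072, "ry": -0.058, "rz": -0.0325, "jaw": 0},
    {"tx": 0.0066, "ty": 0.1238, "tz": -0.0422, "rx": 0.0101, "ry": -0.0815, "rz": -0.0456, "jaw": 0},
    {"tx": 0.0085, "ty": 0.1574, "tz": -0.0537, "rx": 0.0128, "ry": -0.1037, "rz": -0.058, "jaw": 0},
    {"tx": 0.0102, "ty": 0.1888, "tz": -0.0644, "rx": 0.0154, "ry": -0.1244, "rz": -0.0696, "jaw": 0},
    {"tx": 0.0113, "ty": 0.2098, "tz": -0.0716, "rx": 0.0171, "ry": -0.1382, "rz": -0.0773, "jaw": 0},
    {"tx": 0.0113, "ty": 0.2098, "tz": -0.0716, "rx": 0.0171, "ry": -0.1382, "rz": -0.0773, "jaw": 0},
    {"tx": 0.0113, "ty": 0.2098, "tz": -0.0716, "rx": 0.0171, "ry": -0.1382, "rz": -0.0773, "jaw": 0}
  ]
}}

```text
t: 20.2
tool_pos: [481.2, 48.7, 298.7]
tcp_rot: [-180.0, 0.0, 14.8]
force: [-0.2, 0.4, -2.4]
finger_gap: 23.4
gripper_force: 60.2
```

{"op": "apply_moves", "data": {
  "plan": [
    {"tx": -0.0063, "ty": 0.0273, "tz": 0.002, "rx": 0, "ry": 0, "rz": -0.025, "jaw": 0},
    {"tx": -0.0138, "ty": 0.0601, "tz": 0.0044, "rx": 0, "ry": 0, "rz": -0.055, "jaw": 0},
    {"tx": -0.022, "ty": 0.0956, "tz": 0.007, "rx": 0, "ry": 0, "rz": -0.0875, "jaw": 0},
    {"tx": -0.0314, "ty": 0.1366, "tz": 0.01, "rx": 0, "ry": 0, "rz": -0.125, "jaw": 0},
    {"tx": -0.0408, "ty": 0.1775, "tz": 0.013, "rx": 0, "ry": 0, "rz": -0.1625, "jaw": 0},
    {"tx": -0.049, "ty": 0.213, "tz": 0.0156, "rx": 0, "ry": 0, "rz": -0.195, "jaw": 0},
    {"tx": -0.0565, "ty": 0.2458, "tz": 0.018, "rx": 0, "ry": 0, "rz": -0.225, "jaw": 0},
    {"tx": -0.0628, "ty": 0.2731, "tz": 0.02, "rx": 0, "ry": 0, "rz": -0.25, "jaw": 0},
    {"tx": -0.0628, "ty": 0.2731, "tz": 0.02, "rx": 0, "ry": 0, "rz": -0.25, "jaw": 0}
  ]
}}

```text
t: 20.95
tool_pos: [490.4, -234.7, 277.8]
tcp_rot: [180.0, 0.1, 59.9]
force: [1.0, -0.5, -2.6]
finger_gap: 23.9
gripper_force: 60.2
```

{"op": "apply_moves", "data": {
  "plan": [
    {"tx": -0.0161, "ty": 0.0093, "tz": 0.013, "rx": 0, "ry": 0, "rz": -0.0211, "jaw": 0},
    {"tx": -0.0404, "ty": 0.0234, "tz": 0.0325, "rx": 0, "ry": 0, "rz": -0.0528, "jaw": 0},
    {"tx": -0.0678, "ty": 0.0392, "tz": 0.0546, "rx": 0, "ry": 0, "rz": -0.0887, "jaw": 0},
    {"tx": -0.0952, "ty": 0.0551, "tz": 0.0768, "rx": 0, "ry": 0, "rz": -0.1246, "jaw": 0},
    {"tx": -0.121, "ty": 0.07, "tz": 0.0976, "rx": 0, "ry": 0, "rz": -0.1584, "jaw": 0},
    {"tx": -0.1453, "ty": 0.0841, "tz": 0.1171, "rx": 0, "ry": 0, "rz": -0.1901, "jaw": 0},
    {"tx": -0.1614, "ty": 0.0934, "tz": 0.1301, "rx": 0, "ry": 0, "rz": -0.2112, "jaw": 0},
    {"tx": -0.1614, "ty": 0.0934, "tz": 0.1301, "rx": 0, "ry": 0, "rz": -0.2112, "jaw": 0},
    {"tx": -0.1614, "ty": 0.0934, "tz": 0.1301, "rx": 0, "ry": 0, "rz": -0.2112, "jaw": 0}
  ]
}}

```text
t: 21.7
tool_pos: [489.7, -414.8, 147.1]
tcp_rot: [-179.9, -0.3, 97.9]
force: [1.0, -0.0, -2.7]
finger_gap: 23.3
gripper_force: 60.2
```

Run:
```python
from h import *
o=telemetry.get_obs(); print(cmd()[0],cmd()[1].as_euler('xyz',degrees=True),o["t"],o["tool_pos"],o["tcp_rot"],o["q"].round(),o["finger_gap"])
for n in("scene","top"):
    b=viewer.get_image(n)[:,:,::-1].copy(); cv2.imwrite(f"pics/{n}_a2.png",b); a=cv2.imread(f"pics/{n}0.png")
    x0,y0,x1,y1=(240,180,440,300) if n=="scene" else (150,100,340,240)
    d=np.abs(a.astype(int)-b).max(2)[y0:y1,x0:x1]>40
    nc,_,s,ce=cv2.connectedComponentsWithStats(cv2.morphologyEx(d.astype(np.uint8),cv2.MORPH_CLOSE,np.ones((2,2))))
    for k in range(1,nc):
        if s[k,4]>14:
            mm=_==k; print(n,(ce[k]+[x0,y0]).round(1),s[k].tolist(),"was",a[y0:y1,x0:x1][mm].mean(0).round()," now",b[y0:y1,x0:x1][mm].mean(0).round(), "z0tray xy",onz(n,[ce[k]+[x0,y0]],10)[0,:2].round(),"panel",((onplane(n,[ce[k]+[x0,y0]],P0,RP[:,2])-P0)@RP)[0,:2].round())
rel([489.7,-412.8,45],down(98))
```

```text
[ 490.17015696 -416.50025765  149.9573554 ] [1.79997609e+02 2.84801380e-03 9.80079646e+01] 21.7 [ 489.71046082 -414.7632881   147.06499948] [-179.88768898   -0.27456379   97.90472279] [-50.  34.  82.   0.  64. -58.] 23.33725282585926
scene [258.3 192.2] [0, 0, 40, 23, 520] was [ 49.  76. 105.]  now [ 71. 110. 152.] z0tray xy [340.  18.] panel [-226.  -95.]
scene [357.9 182.9] [87, 0, 57, 9, 299] was [ 52.  81. 112.]  now [ 74. 114. 158.] z0tray xy [364. 303.] panel [-172.  193.]
scene [337.4 227.7] [83, 35, 28, 23, 301] was [ 61.  93. 132.]  now [113. 153. 185.] z0tray xy [506. 199.] panel [63. 50.]
scene [370.4 219. ] [127, 37, 6, 7, 23] was [152. 147. 150.]  now [ 95. 125. 169.] z0tray xy [496. 294.] panel [ 51. 139.]
scene [299.8 227.5] [54, 44, 13, 7, 43] was [ 57.  84. 114.]  now [ 95. 129. 156.] z0tray xy [485. 102.] panel [ 29. -36.]
scene [388.1 238.2] [144, 55, 8, 9, 41] was [154. 148. 151.]  now [ 87. 117. 161.] z0tray xy [566. 317.] panel [153. 140.]
scene [301.5 241.8] [55, 57, 12, 10, 96] was [ 66. 100. 142.]  now [108. 146. 176.] z0tray xy [530.  95.] panel [ 98. -50.]
top [235.5 178.8] [75, 65, 23, 27, 271] was [ 81. 142. 205.]  now [144. 213. 244.] z0tray xy [592. 171.] panel [79. 38.]
top [272.1 171. ] [116, 65, 14, 13, 133] was [ 76. 138. 202.]  now [130. 195. 232.] z0tray xy [615.  68.] panel [ 99. -57.]
top [192. 188.] [34, 83, 17, 10, 132] was [191. 190. 200.]  now [107. 156. 210.] z0tray xy [565. 292.] panel [ 56. 152.]
top [232.2 199.3] [75, 93, 16, 13, 124] was [ 83. 142. 202.]  now [145. 213. 244.] z0tray xy [534. 179.] panel [24. 49.]
top [267.  198.3] [110, 93, 14, 12, 119] was [ 74. 135. 201.]  now [116. 177. 220.] z0tray xy [537.  82.] panel [ 26. -43.]
top [197.8 204.2] [42, 95, 11, 18, 153] was [183. 188. 202.]  now [ 87. 149. 216.] z0tray xy [520. 275.] panel [ 12. 140.]
t [0.0037, 0.0, 0.105] r [0.0, 0.0, 0.0] rows>= 2.5
```

The panel is clear. The orange blobs now lie inside the tray, at about (565,292) and (520,275) by the top view and (496,294) and (566,317) by the scene view. Next I'll place the scraper.

{"op": "apply_moves", "data": {
  "plan": [
    {"tx": 0.0037, "ty": 0, "tz": 0, "rx": 0, "ry": 0, "rz": 0, "jaw": 0},
    {"tx": 0.0037, "ty": 0, "tz": 0.02, "rx": 0, "ry": 0, "rz": 0, "jaw": 0},
    {"tx": 0.0037, "ty": 0, "tz": 0.045, "rx": 0, "ry": 0, "rz": 0, "jaw": 0},
    {"tx": 0.0037, "ty": 0, "tz": 0.07, "rx": 0, "ry": 0, "rz": 0, "jaw": 0},
    {"tx": 0.0037, "ty": 0, "tz": 0.09, "rx": 0, "ry": 0, "rz": 0, "jaw": 0},
    {"tx": 0.0037, "ty": 0, "tz": 0.1, "rx": 0, "ry": 0, "rz": 0, "jaw": 0},
    {"tx": 0.0037, "ty": 0, "tz": 0.105, "rx": 0, "ry": 0, "rz": 0, "jaw": 0},
    {"tx": 0.0037, "ty": 0, "tz": 0.105, "rx": 0, "ry": 0, "rz": 0, "jaw": 0},
    {"tx": 0.0037, "ty": 0, "tz": 0.105, "rx": 0, "ry": 0, "rz": 0, "jaw": 0}
  ]
}}

```text
t: 22.55
tool_pos: [490.6, -413.2, 46.2]
tcp_rot: [179.9, 0.1, 98.0]
force: [0.5, -0.8, -3.1]
finger_gap: 23.7
gripper_force: 60.2
```

{"op": "apply_moves", "data": {
  "plan": [
    {"tx": 0, "ty": 0, "tz": 0.002, "rx": 0, "ry": 0, "rz": 0, "jaw": 0},
    {"tx": 0, "ty": 0, "tz": 0.0035, "rx": 0, "ry": 0, "rz": 0, "jaw": 0},
    {"tx": 0, "ty": 0, "tz": 0.004, "rx": 0, "ry": 0, "rz": 0, "jaw": 0},
    {"tx": 0, "ty": 0, "tz": 0.004, "rx": 0, "ry": 0, "rz": 0, "jaw": 0}
  ]
}}

```text
t: 22.88
tool_pos: [489.8, -413.0, 41.4]
tcp_rot: [180.0, 0.0, 98.0]
force: [0.3, 1.0, -2.5]
finger_gap: 23.7
gripper_force: 60.2
```

{"op": "apply_moves", "data": {
  "plan": [
    {"tx": 0, "ty": 0, "tz": 0.0005, "rx": 0, "ry": 0, "rz": 0, "jaw": 0},
    {"tx": 0, "ty": 0, "tz": 0.0005, "rx": 0, "ry": 0, "rz": 0, "jaw": 0},
    {"tx": 0, "ty": 0, "tz": 0.0005, "rx": 0, "ry": 0, "rz": 0, "jaw": 0}
  ]
}}

```text
t: 23.13
tool_pos: [489.7, -412.9, 40.5]
tcp_rot: [180.0, 0.0, 98.0]
force: [-0.5, 1.0, -2.7]
finger_gap: 23.2
gripper_force: 60.2
```

{"op": "apply_moves", "data": {
  "plan": [
    {"tx": 0, "ty": 0, "tz": 0.0005, "rx": 0, "ry": 0, "rz": 0, "jaw": 0},
    {"tx": 0, "ty": 0, "tz": 0.0005, "rx": 0, "ry": 0, "rz": 0, "jaw": 0},
    {"tx": 0, "ty": 0, "tz": 0.0005, "rx": 0, "ry": 0, "rz": 0, "jaw": 0}
  ]
}}

```text
t: 23.38
tool_pos: [489.7, -412.8, 39.9]
tcp_rot: [-180.0, -0.0, 98.0]
force: [-1.1, 0.9, -2.4]
finger_gap: 23.8
gripper_force: 60.2
```

{"op": "apply_moves", "data": {
  "plan": [
    {"tx": 0, "ty": 0, "tz": 0.0005, "rx": 0, "ry": 0, "rz": 0, "jaw": 0},
    {"tx": 0, "ty": 0, "tz": 0.0005, "rx": 0, "ry": 0, "rz": 0, "jaw": 0},
    {"tx": 0, "ty": 0, "tz": 0.0005, "rx": 0, "ry": 0, "rz": 0, "jaw": 0}
  ]
}}

```text
t: 23.63
tool_pos: [489.7, -412.9, 39.8]
tcp_rot: [180.0, 0.0, 98.0]
force: [-0.0, 0.5, -0.9]
finger_gap: 23.6
gripper_force: 60.2
```

{"op": "apply_moves", "data": {
  "plan": [
    {"tx": 0, "ty": 0, "tz": 0.0003, "rx": 0, "ry": 0, "rz": 0, "jaw": 0},
    {"tx": 0, "ty": 0, "tz": 0.0003, "rx": 0, "ry": 0, "rz": 0, "jaw": 0.35},
    {"tx": 0, "ty": 0, "tz": 0, "rx": 0, "ry": 0, "rz": 0, "jaw": 0.5},
    {"tx": 0, "ty": 0, "tz": 0, "rx": 0, "ry": 0, "rz": 0, "jaw": 0.8},
    {"tx": 0, "ty": 0, "tz": 0, "rx": 0, "ry": 0, "rz": 0, "jaw": 0.8},
    {"tx": 0, "ty": 0, "tz": 0, "rx": 0, "ry": 0, "rz": 0, "jaw": 0.8},
    {"tx": 0, "ty": 0, "tz": 0, "rx": 0, "ry": 0, "rz": 0, "jaw": 0.8}
  ]
}}

```text
t: 24.22
tool_pos: [489.7, -412.9, 39.4]
tcp_rot: [180.0, 0.0, 98.0]
force: [-0.1, -0.2, 0.1]
finger_gap: 55.8
gripper_force: 0.0
```

{"op": "apply_moves", "data": {
  "plan": [
    {"tx": 0, "ty": 0, "tz": -0.01, "rx": 0, "ry": 0, "rz": 0, "jaw": 0.8},
    {"tx": 0, "ty": 0, "tz": -0.03, "rx": 0, "ry": 0, "rz": 0, "jaw": 0.8},
    {"tx": 0, "ty": 0, "tz": -0.06, "rx": 0, "ry": 0, "rz": 0, "jaw": 0.8},
    {"tx": 0, "ty": 0, "tz": -0.09, "rx": 0, "ry": 0, "rz": 0, "jaw": 0.8},
    {"tx": 0, "ty": 0, "tz": -0.12, "rx": 0, "ry": 0, "rz": 0, "jaw": 0.8},
    {"tx": 0, "ty": 0, "tz": -0.15, "rx": 0, "ry": 0, "rz": 0, "jaw": 0.8},
    {"tx": 0, "ty": 0, "tz": -0.16, "rx": 0, "ry": 0, "rz": 0, "jaw": 0.8},
    {"tx": 0, "ty": 0, "tz": -0.16, "rx": 0, "ry": 0, "rz": 0, "jaw": 0.8},
    {"tx": 0, "ty": 0, "tz": -0.16, "rx": 0, "ry": 0, "rz": 0, "jaw": 0.8}
  ]
}}

```text
t: 24.97
tool_pos: [489.5, -412.6, 199.6]
tcp_rot: [180.0, 0.0, 98.0]
force: [0.5, 0.1, -0.3]
finger_gap: 69.7
gripper_force: 0.0
```

Run:
```python
from h import *
o=telemetry.get_obs(); print(o["t"],o["tool_pos"],o["tcp_rot"],o["finger_gap"])
w=viewer.get_image("wrist")[:,:,::-1].copy(); cv2.imwrite("pics/w5.png",w); s=viewer.get_image("scene")[:,:,::-1].copy(); cv2.imwrite("pics/scene5.png",s)
# scraper: light wood pixels enclosed by the dark mat
g=w[60:275,150:410]; dark=(g.max(2)<70).astype(np.uint8)
nc,l,stt,ce=cv2.connectedComponentsWithStats(dark); k=1+np.argmax(stt[1:,4]); hull=cv2.convexHull(np.argwhere(l==k)[:,::-1].astype(np.float32))
q=cv2.approxPolyDP(hull,6,True)[:,0]+[150,60]; m=wproj(q,4,o); print("mat",q.tolist(),m[:,:2].round().tolist(),m.mean(0).round(1))
mask=np.zeros(dark.shape,np.uint8); cv2.fillConvexPoly(mask,hull.astype(int),1)
blk=((g.max(2)>95)&(mask>0)).astype(np.uint8); blk=cv2.morphologyEx(blk,cv2.MORPH_OPEN,np.ones((3,3)))
nc,l,stt,ce=cv2.connectedComponentsWithStats(blk); k=1+np.argmax(stt[1:,4])
r=cv2.minAreaRect((np.argwhere(l==k)[:,::-1]+[150,60]).astype(np.float32)); print(r)
b=wproj(cv2.boxPoints(r),34,o); print("foot box",b[:,:2].round(1).tolist(),b.mean(0).round(1))
t=cv2.imread("pics/top_a2.png"); h=cv2.cvtColor(t,cv2.COLOR_BGR2HSV).astype(int)[178:220,178:212]
o_=(h[...,0]<=15)&(h[...,0]>=5)&(h[...,1]>120)
for row in o_: print("".join("#" if v else "." for v in row))
```

```text
24.9667 [ 489.49350774 -412.61929218  199.61981016] [1.79985602e+02 2.41888342e-02 9.80081976e+01] 69.70206563894318
mat [[205.0, 241.0], [216.0, 274.0], [175.0, 274.0]] [[403.0, -514.0], [421.0, -561.0], [365.0, -569.0]] [ 396.4 -548.     4. ]Traceback (most recent call last):
  File "<stdin>", line 10, in <module>
    return _wrapfunc(a, 'argmax', axis=axis, out=out, **kwds)
    return bound(*args, **kwds)
ValueError: attempt to get argmax of an empty sequence
```

Largest dark blob was the finger; I'll pick the mat instead by seeding at the image centre.

Run:
```python
from h import *
o=telemetry.get_obs(); w=cv2.imread("pics/w5.png")
g=w[60:238,205:355]; dark=(g.max(2)<80).astype(np.uint8)
nc,l,stt,ce=cv2.connectedComponentsWithStats(dark)
big=[k for k in range(1,nc) if stt[k,4]>300]; print(stt[big].tolist())
hull=cv2.convexHull(np.argwhere(np.isin(l,big))[:,::-1].astype(np.float32))
q=cv2.approxPolyDP(hull,5,True)[:,0]+[205,60]; m=wproj(q,4,o); print("mat",q.tolist(),m[:,:2].round().tolist(),m.mean(0).round(1))
mask=np.zeros(dark.shape,np.uint8); cv2.fillConvexPoly(mask,hull.astype(int),1)
blk=cv2.morphologyEx(((g.max(2)>110)&(mask>0)).astype(np.uint8),cv2.MORPH_OPEN,np.ones((3,3)))
nc,l,stt,ce=cv2.connectedComponentsWithStats(blk); k=1+np.argmax(stt[1:,4]); print(stt[1:].tolist())
r=cv2.minAreaRect((np.argwhere(l==k)[:,::-1]+[205,60]).astype(np.float32)); print(r)
b=wproj(cv2.boxPoints(r),34,o); print("foot",b[:,:2].round(1).tolist(),b.mean(0).round(1))
h=cv2.cvtColor(cv2.imread("pics/top_a2.png"),cv2.COLOR_BGR2HSV).astype(int)[178:220,178:212]
for row in (h[...,0]<=15)&(h[...,0]>=5)&(h[...,1]>120): print("".join("#" if v else "." for v in row))
```

```text
[]Traceback (most recent call last):
  File "<stdin>", line 7, in <module>
cv2.error: OpenCV(4.12.0) /io/opencv/modules/imgproc/src/approx.cpp:690: error: (-215:Assertion failed) npoints >= 0 && (depth == CV_32S || depth == CV_32F) in function 'approxPolyDP'
```

Run:
```python
import cv2
for f in("w2","w5"):
    g=cv2.imread(f"pics/{f}.png").max(2)
    print(f)
    for r in range(60,245,12): print(r,g[r,180:380:8].tolist())
```

```text
w2
60 [193, 197, 202, 207, 203, 194, 198, 198, 197, 191, 178, 205, 212, 207, 205, 207, 210, 205, 152, 186, 188, 192, 181, 178, 177]
72 [183, 197, 199, 204, 206, 201, 199, 197, 198, 193, 179, 200, 210, 208, 185, 143, 189, 199, 193, 208, 199, 190, 189, 181, 175]
84 [189, 184, 197, 202, 209, 204, 197, 199, 198, 200, 193, 151, 158, 212, 193, 191, 193, 194, 197, 192, 191, 190, 193, 181, 180]
96 [189, 188, 190, 197, 206, 209, 207, 195, 197, 197, 197, 192, 190, 206, 195, 193, 195, 193, 198, 194, 192, 189, 192, 190, 183]
108 [190, 190, 186, 197, 198, 205, 208, 203, 195, 196, 195, 92, 93, 200, 197, 191, 191, 193, 192, 199, 194, 195, 189, 195, 184]
120 [191, 191, 192, 183, 201, 200, 209, 206, 171, 87, 89, 90, 91, 91, 188, 198, 195, 191, 192, 199, 197, 194, 191, 193, 191]
132 [200, 188, 189, 191, 186, 199, 134, 88, 86, 84, 88, 225, 232, 216, 171, 194, 194, 193, 194, 195, 199, 197, 195, 192, 194]
144 [173, 198, 187, 190, 88, 84, 86, 83, 86, 87, 86, 223, 231, 216, 166, 86, 198, 210, 208, 207, 213, 213, 210, 209, 208]
156 [193, 155, 195, 186, 87, 83, 82, 82, 84, 86, 89, 219, 168, 168, 160, 84, 89,
[... 2189 characters left out ...]
, 137, 90, 95, 95, 206, 230, 215, 121, 93, 93, 91, 207, 205, 203, 203, 216, 204, 203]
192 [167, 157, 200, 208, 203, 204, 201, 174, 93, 94, 92, 200, 229, 215, 116, 93, 92, 96, 219, 217, 214, 220, 221, 217, 218]
204 [165, 155, 157, 209, 207, 205, 202, 185, 91, 92, 91, 195, 230, 214, 111, 95, 95, 96, 218, 216, 216, 226, 221, 219, 219]
216 [168, 156, 159, 207, 209, 203, 201, 193, 92, 91, 95, 193, 227, 213, 111, 92, 93, 95, 221, 216, 219, 224, 220, 219, 219]
228 [163, 158, 160, 156, 209, 204, 202, 195, 92, 92, 93, 197, 197, 197, 124, 92, 97, 97, 220, 217, 221, 221, 216, 219, 219]
240 [163, 157, 160, 91, 208, 204, 202, 194, 92, 92, 93, 87, 88, 85, 95, 93, 96, 98, 216, 215, 224, 220, 166, 217, 218]
```

The scraper stands upright and aligned in the mat, seen from above. I'll measure its centring with a higher threshold.

Run:
```python
from h import *
o=telemetry.get_obs(); w=cv2.imread("pics/w5.png").max(2)
g=w[90:275,205:355].astype(int); d=(g<108)
cols=[np.flatnonzero(d[r-90])[[0,-1]]+205 for r in (120,200)]; print(cols)
dc=[np.flatnonzero(d[:,c-205])[[0,-1]]+90 for c in (255,262,310)]; print("mat rows",dc)
m=wproj([[cols[0][0],120],[cols[0][1],120],[cols[1][0],200],[cols[1][1],200]],4,o); print(m[:,:2].round(1).tolist())
f=[]
for r in(136,148,225):
    x=np.flatnonzero((g[r-90,45:105]>140))+250; f.append([x[0],x[-1]])
y=np.flatnonzero(g[:,275-205]>140)+90; y=y[(y>110)&(y<250)]; print(f,y[0],y[-1])
b=wproj([[275,y[0]],[275,y[-1]],[f[0][0],148],[f[0][1],148]],34,o); print(b[:,:2].round(1).tolist())
mm=wproj([[275,dc[0][0]],[275,dc[0][1]]],4,o); print("mat top/bottom",mm[:,:2].round(1).tolist())
h=cv2.cvtColor(cv2.imread("pics/top_a2.png"),cv2.COLOR_BGR2HSV).astype(int)[178:220,178:212]
for row in (h[...,0]<=15)&(h[...,0]>=5)&(h[...,1]>120): print("".join("#" if v else "." for v in row))
```

```text
[array([234, 322]), array([238, 319])]
mat rows [array([108, 244]), array([108, 244]), array([108, 243])]
[[424.6, -349.9], [528.8, -335.1], [439.6, -447.9], [542.7, -433.3]]
[[np.int64(266), np.int64(292)], [np.int64(266), np.int64(292)], [np.int64(267), np.int64(291)]] 126 249
[[474.4, -348.7], [494.6, -495.6], [467.6, -374.0], [496.7, -369.9]]
mat top/bottom [[471.3, -329.4], [495.0, -501.9]]
..................................
..................................
..................................
..................................
...................##.............
..................##..............
......######......###.............
.....#####.####...##..............
.....#...######...#...............
.....#...######...###.............
.....##...#####...####............
.....##...#####...................
.....##########...................
..................................
..................................
..................................
...................###............
................####..............
................#######...........
................#######...........
................#######...........
.................######...........
................#######...........
................#######...........
................#######...........
...............##..####...........
...............#...#####..........
..................######..........
..............#...######..........
..............#..#######..........
..............##########..........
..............####################
...............###################
..................##...###########
........................##########
........................##########
............................######
................................##
................................##
................................##
................................##
................................##
```

The scraper stands centred to within a few millimetres. The top view shows about four or five chips, with some hidden under the panel's edge, so I'll look into the tray with the wrist camera.

Run:
```python
from h import *
setcmd([489.6,-412.8,199.8],down(98))
rel([480,-60,320],down(94)); rel([530,300,270],down(90))
```

```text
t [0.3507, 0.0396, -0.1202] r [0.0, -0.0, 0.0222] rows>= 8.9
t [0.3556, 0.075, 0.05] r [-0.0, -0.0, 0.0222] rows>= 8.8
```

{"op": "apply_moves", "data": {
  "plan": [
    {"tx": 0, "ty": 0, "tz": -0.04, "rx": 0, "ry": 0, "rz": 0, "jaw": 0.8},
    {"tx": 0.0307, "ty": 0.004, "tz": -0.07, "rx": 0, "ry": 0, "rz": 0, "jaw": 0.8},
    {"tx": 0.35, "ty": 0.04, "tz": -0.12, "rx": 0, "ry": 0, "rz": 0.022, "jaw": 0.8},
    {"tx": 0.35, "ty": 0.04, "tz": -0.12, "rx": 0, "ry": 0, "rz": 0.022, "jaw": 0.8},
    {"tx": 0.35, "ty": 0.04, "tz": -0.12, "rx": 0, "ry": 0, "rz": 0.022, "jaw": 0.8},
    {"tx": 0.35, "ty": 0.04, "tz": -0.12, "rx": 0, "ry": 0, "rz": 0.022, "jaw": 0.8},
    {"tx": 0.35, "ty": 0.04, "tz": -0.12, "rx": 0, "ry": 0, "rz": 0.022, "jaw": 0.8},
    {"tx": 0.35, "ty": 0.04, "tz": -0.12, "rx": 0, "ry": 0, "rz": 0.022, "jaw": 0.8},
    {"tx": 0.35, "ty": 0.04, "tz": -0.12, "rx": 0, "ry": 0, "rz": 0.022, "jaw": 0.8},
    {"tx": 0.35, "ty": 0.04, "tz": -0.12, "rx": 0, "ry": 0, "rz": 0.022, "jaw": 0.8}
  ]
}}

```text
t: 25.9
tool_pos: [478.9, -57.7, 317.8]
tcp_rot: [-179.8, -0.1, 94.1]
force: [0.6, 1.6, 1.2]
finger_gap: 69.4
gripper_force: 0.0
```

{"op": "apply_moves", "data": {
  "plan": [
    {"tx": 0.355, "ty": 0.075, "tz": 0.05, "rx": 0, "ry": 0, "rz": 0.022, "jaw": 0.8},
    {"tx": 0.355, "ty": 0.075, "tz": 0.05, "rx": 0, "ry": 0, "rz": 0.022, "jaw": 0.8},
    {"tx": 0.355, "ty": 0.075, "tz": 0.05, "rx": 0, "ry": 0, "rz": 0.022, "jaw": 0.8},
    {"tx": 0.355, "ty": 0.075, "tz": 0.05, "rx": 0, "ry": 0, "rz": 0.022, "jaw": 0.8},
    {"tx": 0.355, "ty": 0.075, "tz": 0.05, "rx": 0, "ry": 0, "rz": 0.022, "jaw": 0.8},
    {"tx": 0.355, "ty": 0.075, "tz": 0.05, "rx": 0, "ry": 0, "rz": 0.022, "jaw": 0.8},
    {"tx": 0.355, "ty": 0.075, "tz": 0.05, "rx": 0, "ry": 0, "rz": 0.022, "jaw": 0.8},
    {"tx": 0.355, "ty": 0.075, "tz": 0.05, "rx": 0, "ry": 0, "rz": 0.022, "jaw": 0.8},
    {"tx": 0.355, "ty": 0.075, "tz": 0.05, "rx": 0, "ry": 0, "rz": 0.022, "jaw": 0.8},
    {"tx": 0.355, "ty": 0.075, "tz": 0.05, "rx": 0, "ry": 0, "rz": 0.022, "jaw": 0.8}
  ]
}}

```text
t: 26.73
tool_pos: [528.8, 304.2, 265.4]
tcp_rot: [-179.7, -0.1, 90.4]
force: [-0.1, -0.5, 0.3]
finger_gap: 69.8
gripper_force: 0.0
```

Run:
```python
from h import *
o=telemetry.get_obs(); print(o["t"],o["tool_pos"],o["tcp_rot"])
w=viewer.get_image("wrist")[:,:,::-1].copy(); cv2.imwrite("pics/w6.png",w)
h=cv2.cvtColor(w,cv2.COLOR_BGR2HSV).astype(int)
c=viewer.calibration("wrist");Ti=np.linalg.inv(c["tool_from_camera"]);Rt=R.from_euler('xyz',o["tcp_rot"],degrees=True).as_matrix()
def pw(P):
    q=Ti@np.r_[Rt.T@(np.array(P)-o["tool_pos"]),1]; q=c["intrinsics"]@(q[:3]*[1,-1,-1]); return (q[:2]/q[2]).round().tolist()
Q=P0*[1,1,0]; Z=rz(V[2])
print("tray rim",[pw(Q+Z@np.array([a,b,40])) for a,b in((-60,120),(180,120),(180,250),(-60,250))]); print("panel edge",[pw(P0+RP@np.array([a,130,0])) for a in(0,130,260)])
m=((h[...,0]<=15)&(h[...,0]>=5)&(h[...,1]>130)&(h[...,2]>90)).astype(np.uint8)
nc,l,s,ce=cv2.connectedComponentsWithStats(m)
for k in range(1,nc):
    if 40<s[k,4]<3000: print(ce[k].round(),s[k].tolist(),wproj(ce[k],10,o)[0,:2].round(), ((wproj(ce[k],10,o)[0]-Q)@Z)[:2].round())
```

```text
26.7333 [528.76159767 304.24065269 265.37429545] [-1.79699508e+02 -7.52135581e-02  9.04071047e+01]
tray rim [[218.0, 216.0], [388.0, 215.0], [398.0, 119.0], [212.0, 120.0]]
panel edge [[259.0, 213.0], [357.0, 227.0], [488.0, 246.0]]
[255. 335.] [252, 330, 8, 9, 42] [489.  18.] [ -16. -105.]
```

Run:
```python
from h import *
o=telemetry.get_obs(); w=cv2.imread("pics/w6.png"); h=cv2.cvtColor(w,cv2.COLOR_BGR2HSV).astype(int)
Q=P0*[1,1,0]; Z=rz(V[2])
s=h[...,1][124:226,215:396]; hh=h[...,0][124:226,215:396]
m=(s>95).astype(np.uint8)
for row in m[::3,::2]: print("".join("#" if v else "." for v in row))
nc,l,st_,ce=cv2.connectedComponentsWithStats(m)
for k in range(1,nc):
    if st_[k,4]>30: c=ce[k]+[215,124]; print(c.round(),st_[k].tolist(),"hsv",h[124:226,215:396][l==k].mean(0).round(),((wproj(c,11,o)[0]-Q)@Z)[:2].round())
```

```text
...........................................................................................
...........................................................................................
...........................................................................................
...........................................................................................
...........................................................................................
..........................................................................................#
..........................................................................................#
..........................................................................................#
..........................................................................................#
..........................................................................................#
..........................................................................................#
........................................................................................
[... 1662 characters left out ...]
...............#####.................................................................####
######################..................................#################.#################
######################..............................................#######################
######################......................................................###############
[379. 206.] [103, 13, 78, 89, 786] hsv [ 15. 105. 161.] [175. 120.]
[306. 169.] [85, 36, 13, 19, 219] hsv [ 13. 115. 187.] [ 65. 177.]
[277. 191.] [43, 57, 35, 23, 493] hsv [ 13. 115. 177.] [ 22. 145.]
[309. 192.] [88, 61, 13, 16, 189] hsv [ 13. 115. 174.] [ 70. 142.]
[237. 220.] [0, 84, 43, 18, 463] hsv [ 15. 112. 153.] [-38.  99.]
```

Run:
```python
import cv2, numpy as np
w=cv2.imread("pics/w6.png"); v=w[...,2].astype(int); h=cv2.cvtColor(w,cv2.COLOR_BGR2HSV)
S="0123456789ABCDEFGHIJ"
def show(x0,x1,y0,y1):
    for r in range(y0,y1): print(r,"".join(S[min(v[r,c]//13,19)] if h[r,c,1]>70 else "." for c in range(x0,x1)))
show(250,330,156,222)
```

```text
156 ................................................................................
157 ................................................................................
158 ................................................................................
159 ................................................................................
160 ..................................................CCDCCCCCCCCD..................
161 ..................................................DDDDDDDDEDDDD.................
162 ..................................................DEEDDDDDEEDDD.................
163 ..................................................DEEDDDEEEEDDD.................
164 ..................................................DEEEDEEEFEDDD.................
165 .................................................BDEEEEFFFFEEDD.................
166 .................................................CDEEEFFGGGFEDC.................
167 .................................................BDEEEFFGGGFEDC.................
168 .................................................BDEEEFFGGGFEDD.............
[... 3809 characters left out ...]
....................
214 BBBAAAABDEEEEEEEEDDDDDDDDDDDCCCCCCCC............................................
215 CCCBAAABDEEEEEEEEEEEEEEEEEDDDDDDDDDDCCCCCCCCC...................................
216 CCCBAAABCEEEEEEEEEEEEEEEEEEEEEEEDDDDDDDDDDDCCCCCCCCCCCCCCCCBBBBBBBAAAAAAAAAAAA99
217 DCCCBAAACEEEEEEEEEEEEEEEEEEEEEEEEEEEEEEDEDDDDDDDDDDCDCCCCCCCCCCCCCCCBBBBBBAAAAAA
218 CCCCBAAACEEEEEEEEEEEEEEEEEEEEEEEEEEEEEEEEEEEEEDDEDDDDDDDDDDDCCCCCCCCCCCCCCBBBBBA
219 CDCCBAAACEEEEEEEEEEEEEEEEEEEEEEEEEEEEFEEEEEEEEEEEEEEEEDDDDDDDDDDDDDDDCCCCCCCCCCC
220 CCCCBAAACEEEEEEEEEEEEEEEEEEEEEEEEEEEEEEEEEEEEEEEEEEEEEEEEEEEEEDDDDDDDDDDDDCCCCCC
221 CCCCBAABDEEEEEEEEEEEEEFEEEEEEEEEEEEEEEEEEEEEEEEEEEEEFEEEEEEEEEEEEEEEDDDDDDDDDDDD
```

Run:
```python
from h import *
for n in("scene","top"):
    a=cv2.imread(f"pics/{n}0.png"); b=cv2.imread(f"pics/{n}_a2.png")
    la=cv2.cvtColor(a,cv2.COLOR_BGR2LAB).astype(int); lb=cv2.cvtColor(b,cv2.COLOR_BGR2LAB).astype(int)
    d=(np.abs(la-lb)[...,1:].max(2)>9).astype(np.uint8)   # chroma only, shadows mostly drop out
    nc,l,s,ce=cv2.connectedComponentsWithStats(cv2.morphologyEx(d,cv2.MORPH_OPEN,np.ones((2,2))))
    for k in range(1,nc):
        if s[k,4]>12: m=l==k; print(n,ce[k].round(),s[k].tolist(),"was",la[m].mean(0).round(),"now",lb[m].mean(0).round())
```

```text
scene [ 52. 104.] [0, 0, 113, 243, 15288] was [103. 137. 147.] now [ 50. 128. 125.]
scene [223.   4.] [210, 0, 29, 12, 225] was [ 99. 130. 133.] now [ 37. 127. 123.]
scene [287.   2.] [283, 0, 9, 6, 40] was [ 33. 129. 127.] now [ 39. 136. 138.]
scene [283.  59.] [245, 11, 72, 88, 3753] was [ 89. 135. 145.] now [ 44. 128. 124.]
scene [197.  29.] [188, 12, 18, 35, 446] was [ 91. 131. 142.] now [ 52. 127. 122.]
scene [433.  54.] [425, 43, 18, 29, 313] was [ 25. 128. 127.] now [ 65. 137. 145.]
scene [194.  54.] [192, 49, 7, 13, 39] was [ 30. 128. 127.] now [113. 131. 139.]
scene [482.  59.] [475, 57, 16, 5, 50] was [ 62. 130. 143.] now [ 83. 129. 129.]
scene [451.  64.] [438, 62, 28, 6, 70] was [ 77. 130. 143.] now [ 84. 129. 129.]
scene [205.  73.] [199, 70, 12, 9, 63] was [ 34. 129. 128.] now [111. 132. 145.]
scene [434.  83.] [432, 75, 7, 18, 76] was [ 41. 131. 135.] now [127. 140. 155.]
scene [248. 165.] [242, 161, 13, 9, 70] was [ 76. 136. 146.] now [129. 140. 156.]
scene [384. 170.] [374, 167, 17, 8, 62] was [ 76. 136. 146.] now [126. 140. 156.]
scene [381. 182.] [379, 178, 5, 9, 3
[... 2176 characters left out ...]
 274, 9, 5, 24] was [103. 143. 159.] now [145. 146. 169.]
top [ 42. 314.] [20, 282, 52, 62, 1924] was [ 43. 132. 135.] now [168. 146. 174.]
top [235. 289.] [233, 286, 5, 6, 18] was [ 99. 143. 158.] now [140. 146. 168.]
top [331. 399.] [328, 397, 7, 6, 23] was [ 21. 130. 131.] now [ 87. 127. 121.]
top [344. 413.] [335, 401, 23, 19, 244] was [ 36. 130. 130.] now [101. 142. 158.]
top [286. 410.] [275, 403, 25, 17, 111] was [111. 129. 135.] now [ 84. 126. 120.]
top [317. 410.] [306, 404, 22, 16, 65] was [ 48. 127. 123.] now [ 97. 129. 136.]
top [426. 410.] [423, 407, 6, 6, 23] was [145. 146. 170.] now [107. 143. 160.]
top [422. 417.] [419, 415, 8, 5, 31] was [150. 147. 171.] now [111. 144. 161.]
```

Run:
```python
from h import *
o=telemetry.get_obs(); c=viewer.calibration("wrist");Ti=np.linalg.inv(c["tool_from_camera"]);Rt=R.from_euler('xyz',o["tcp_rot"],degrees=True).as_matrix()
def pw(P):
    q=Ti@np.r_[Rt.T@(np.array(P)-o["tool_pos"]),1]; q=c["intrinsics"]@(q[:3]*[1,-1,-1]); return (q[:2]/q[2]).round().tolist()
Q=P0*[1,1,0]; Z=rz(V[2])
for y in(125,130,140): print("floor",y,[pw(Q+Z@np.array([x,y,5])) for x in(0,60,120)])
print("panel edge",[pw(P0+RP@np.array([x,130,0])) for x in(0,60,120)],"underside",[pw(P0+RP@np.array([x,130,-18])) for x in(0,60,120)])
for n,p in(("A",(306,169)),("B",(268,190)),("C",(286,192)),("D",(309,192))):
    W=wproj(p,17,o)[0]; print(n,((W-Q)@Z)[:2].round(),"top",proj("top",W).round(),"scene",proj("scene",W).round())
```

```text
floor 125 [[262.0, 203.0], [302.0, 202.0], [341.0, 202.0]]
floor 130 [[262.0, 199.0], [302.0, 199.0], [342.0, 199.0]]
floor 140 [[262.0, 193.0], [302.0, 193.0], [342.0, 192.0]]
panel edge [[260.0, 210.0], [301.0, 216.0], [349.0, 223.0]] underside [[266.0, 207.0], [306.0, 212.0], [352.0, 218.0]]
A [ 65. 178.] top [[188. 187.]] scene [[383. 237.]]
B [ 10. 147.] top [[199. 207.]] scene [[364. 223.]]
C [ 36. 144.] top [[200. 197.]] scene [[367. 231.]]
D [ 70. 144.] top [[200. 186.]] scene [[371. 241.]]
```

Four chips are visible in the tray: A (306,169), B (268,190), C (286,192) and D (309,192). The fifth is unaccounted for. I'll return the arm to its start pose, so shadows match, and difference against the first images.

Run:
```python
from h import *
setcmd([489.6,-412.8,199.8],down(98))
for t,z in(([350,40,-120],.022),([355,75,50],.022)):
    p,r=cmd(); setcmd(p+r.apply(t),r*R.from_rotvec([0,0,z*np.pi]))
print(cmd()[0]); rel([283.457,556.999,191.648],down(153.025))
```

```text
[530.30299535 298.76257801 269.8       ]
t [0.2586, -0.2465, 0.0782] r [0.0, 0.0, -0.3497] rows>= 8.8
```

{"op": "apply_moves", "data": {
  "plan": [
    {"tx": 0.2586, "ty": -0.2465, "tz": 0.0782, "rx": 0, "ry": 0, "rz": -0.3497, "jaw": 1},
    {"tx": 0.2586, "ty": -0.2465, "tz": 0.0782, "rx": 0, "ry": 0, "rz": -0.3497, "jaw": 1},
    {"tx": 0.2586, "ty": -0.2465, "tz": 0.0782, "rx": 0, "ry": 0, "rz": -0.3497, "jaw": 1},
    {"tx": 0.2586, "ty": -0.2465, "tz": 0.0782, "rx": 0, "ry": 0, "rz": -0.3497, "jaw": 1},
    {"tx": 0.2586, "ty": -0.2465, "tz": 0.0782, "rx": 0, "ry": 0, "rz": -0.3497, "jaw": 1},
    {"tx": 0.2586, "ty": -0.2465, "tz": 0.0782, "rx": 0, "ry": 0, "rz": -0.3497, "jaw": 1},
    {"tx": 0.2586, "ty": -0.2465, "tz": 0.0782, "rx": 0, "ry": 0, "rz": -0.3497, "jaw": 1},
    {"tx": 0.2586, "ty": -0.2465, "tz": 0.0782, "rx": 0, "ry": 0, "rz": -0.3497, "jaw": 1},
    {"tx": 0.2586, "ty": -0.2465, "tz": 0.0782, "rx": 0, "ry": 0, "rz": -0.3497, "jaw": 1},
    {"tx": 0.2586, "ty": -0.2465, "tz": 0.0782, "rx": 0, "ry": 0, "rz": -0.3497, "jaw": 1}
  ]
}}

```text
t: 27.62
tool_pos: [278.2, 558.0, 188.2]
tcp_rot: [-179.7, -0.2, 153.5]
force: [1.1, -0.2, -0.1]
finger_gap: 87.0
gripper_force: 0.0
```

{"op": "apply_moves", "data": {
  "plan": [
    {"tx": 0, "ty": 0, "tz": 0, "rx": 0, "ry": 0, "rz": 0, "jaw": 1},
    {"tx": 0, "ty": 0, "tz": 0, "rx": 0, "ry": 0, "rz": 0, "jaw": 1},
    {"tx": 0, "ty": 0, "tz": 0, "rx": 0, "ry": 0, "rz": 0, "jaw": 1},
    {"tx": 0, "ty": 0, "tz": 0, "rx": 0, "ry": 0, "rz": 0, "jaw": 1}
  ]
}}

```text
t: 27.95
tool_pos: [285.0, 555.8, 191.4]
tcp_rot: [-180.0, 0.0, 152.9]
force: [-0.7, 0.0, 0.1]
finger_gap: 87.1
gripper_force: 0.0
```

Run:
```python
from h import *
o=telemetry.get_obs(); print(o["t"],o["tool_pos"],o["tcp_rot"])
for n in("scene","top"):
    a=cv2.imread(f"pics/{n}0.png"); b=viewer.get_image(n)[:,:,::-1].copy(); cv2.imwrite(f"pics/{n}_a3.png",b)
    d=(np.abs(a.astype(int)-b).max(2)>22).astype(np.uint8)
    nc,l,s,ce=cv2.connectedComponentsWithStats(cv2.morphologyEx(d,cv2.MORPH_OPEN,np.ones((2,2))))
    for k in range(1,nc):
        if s[k,4]>8: m=l==k; print(n,ce[k].round(),s[k].tolist(),"was",a[m].mean(0).round(),"now",b[m].mean(0).round())
```

```text
27.95 [285.00498837 555.77070991 191.43500549] [-1.79999987e+02  2.68196444e-02  1.52863722e+02]
scene [337. 227.] [322, 215, 29, 23, 330] was [ 61.  94. 133.] now [111. 151. 182.]
scene [370. 220.] [367, 217, 7, 8, 31] was [149. 147. 153.] now [100. 128. 168.]
scene [299. 226.] [291, 221, 16, 11, 122] was [ 63.  95. 134.] now [105. 143. 173.]
scene [388. 238.] [383, 235, 9, 9, 48] was [152. 148. 153.] now [ 89. 119. 162.]
scene [301. 241.] [293, 236, 14, 11, 125] was [ 67. 100. 140.] now [105. 143. 173.]
scene [100. 247.] [90, 239, 18, 15, 162] was [ 81. 118. 155.] now [ 67.  96. 124.]
scene [ 83. 242.] [81, 242, 5, 2, 10] was [ 99. 142. 183.] now [ 90. 131. 172.]
scene [ 81. 265.] [70, 246, 35, 32, 399] was [41. 52. 64.] now [ 63.  85. 107.]
scene [118. 263.] [100, 248, 30, 29, 505] was [61. 78. 96.] now [53. 66. 80.]
scene [ 58. 278.] [55, 274, 9, 8, 39] was [ 64.  98. 135.] now [ 49.  76. 103.]
top [273. 171.] [266, 165, 15, 14, 150] was [ 80. 142. 203.] now [124. 189. 230.]
top [236. 179.] [225, 166, 23, 25, 276] was [ 81. 142. 205.] now [133. 199. 237.]
top [192. 188.] [183, 18
[... 763 characters left out ...]
128.]
top [ 47. 295.] [44, 293, 7, 4, 15] was [ 49.  79. 115.] now [41. 53. 69.]
top [ 39. 298.] [30, 294, 18, 10, 67] was [ 46.  78. 114.] now [ 40.  69. 100.]
top [ 54. 295.] [52, 294, 4, 3, 10] was [39. 64. 96.] now [27. 40. 56.]
top [ 63. 300.] [57, 296, 14, 8, 33] was [ 49.  89. 133.] now [29. 49. 73.]
top [209. 308.] [206, 308, 7, 2, 14] was [ 70. 136. 201.] now [ 77. 147. 217.]
top [ 24. 327.] [20, 326, 10, 3, 22] was [ 59. 102. 149.] now [ 67. 123. 181.]
top [ 31. 332.] [30, 331, 4, 3, 9] was [ 64.  87. 116.] now [ 67. 105. 149.]
top [ 34. 338.] [32, 337, 5, 4, 10] was [ 64.  87. 116.] now [ 64. 105. 151.]
top [ 43. 342.] [38, 341, 11, 4, 23] was [ 71. 126. 185.] now [ 76. 144. 212.]
```

Nothing is left on the panel or the visible bench, so the fifth chip must be hidden or stacked in the tray. I'll look into the tray from the left with a tilted wrist.

Run:
```python
from h import *
t=R.from_euler('x',-25,degrees=True)
Rn=t*down(90); print(Rn.as_matrix().round(2))
rel([450,380,260],down(110)); rel([530,336,125],Rn); print(cmd()[0])
```

```text
[[ 0.    1.    0.  ]
 [ 0.91 -0.   -0.42]
 [-0.42  0.   -0.91]]
t [-0.2287, -0.0822, -0.0684] r [-0.0, 0.0, 0.239] rows>= 6.1
t [-0.0687, 0.0601, 0.135] r [0.0242, -0.1375, 0.1094] rows>= 4.5
[529.95458671 336.03223921 125.        ]
```

{"op": "apply_moves", "data": {
  "plan": [
    {"tx": -0.02, "ty": -0.008, "tz": -0.03, "rx": 0, "ry": 0, "rz": 0.02, "jaw": 1},
    {"tx": -0.05, "ty": -0.02, "tz": -0.06, "rx": 0, "ry": 0, "rz": 0.05, "jaw": 1},
    {"tx": -0.2287, "ty": -0.0822, "tz": -0.0684, "rx": 0, "ry": 0, "rz": 0.239, "jaw": 1},
    {"tx": -0.2287, "ty": -0.0822, "tz": -0.0684, "rx": 0, "ry": 0, "rz": 0.239, "jaw": 1},
    {"tx": -0.2287, "ty": -0.0822, "tz": -0.0684, "rx": 0, "ry": 0, "rz": 0.239, "jaw": 1},
    {"tx": -0.2287, "ty": -0.0822, "tz": -0.0684, "rx": 0, "ry": 0, "rz": 0.239, "jaw": 1},
    {"tx": -0.2287, "ty": -0.0822, "tz": -0.0684, "rx": 0, "ry": 0, "rz": 0.239, "jaw": 1},
    {"tx": -0.2287, "ty": -0.0822, "tz": -0.0684, "rx": 0, "ry": 0, "rz": 0.239, "jaw": 1},
    {"tx": -0.2287, "ty": -0.0822, "tz": -0.0684, "rx": 0, "ry": 0, "rz": 0.239, "jaw": 1}
  ]
}}

```text
t: 28.8
tool_pos: [451.3, 378.4, 259.9]
tcp_rot: [180.0, -0.0, 109.8]
force: [-0.6, 0.7, -0.6]
finger_gap: 86.9
gripper_force: 0.0
```

{"op": "apply_moves", "data": {
  "plan": [
    {"tx": -0.0172, "ty": 0.015, "tz": 0.0337, "rx": 0.006, "ry": -0.0344, "rz": 0.0274, "jaw": 1},
    {"tx": -0.0343, "ty": 0.03, "tz": 0.0675, "rx": 0.0121, "ry": -0.0688, "rz": 0.0547, "jaw": 1},
    {"tx": -0.0515, "ty": 0.0451, "tz": 0.1, "rx": 0.0182, "ry": -0.1031, "rz": 0.0821, "jaw": 1},
    {"tx": -0.0687, "ty": 0.0601, "tz": 0.125, "rx": 0.0242, "ry": -0.1375, "rz": 0.1094, "jaw": 1},
    {"tx": -0.0687, "ty": 0.0601, "tz": 0.135, "rx": 0.0242, "ry": -0.1375, "rz": 0.1094, "jaw": 1},
    {"tx": -0.0687, "ty": 0.0601, "tz": 0.135, "rx": 0.0242, "ry": -0.1375, "rz": 0.1094, "jaw": 1},
    {"tx": -0.0687, "ty": 0.0601, "tz": 0.135, "rx": 0.0242, "ry": -0.1375, "rz": 0.1094, "jaw": 1},
    {"tx": -0.0687, "ty": 0.0601, "tz": 0.135, "rx": 0.0242, "ry": -0.1375, "rz": 0.1094, "jaw": 1},
    {"tx": -0.0687, "ty": 0.0601, "tz": 0.135, "rx": 0.0242, "ry": -0.1375, "rz": 0.1094, "jaw": 1}
  ]
}}

```text
t: 29.55
tool_pos: [530.1, 336.6, 127.0]
tcp_rot: [179.8, 24.9, 90.0]
force: [-0.8, 0.3, 0.1]
finger_gap: 87.0
gripper_force: 0.0
```

Run:
```python
from h import *
o=telemetry.get_obs(); print(o["t"],o["tool_pos"],o["tcp_rot"],o["force"])
json.dump({k:o[k].tolist() for k in("tool_pos","tcp_rot")},open("w7.json","w"))
w=viewer.get_image("wrist")[:,:,::-1].copy(); cv2.imwrite("pics/w7.png",w)
c=viewer.calibration("wrist");Ti=np.linalg.inv(c["tool_from_camera"]);Rt=R.from_euler('xyz',o["tcp_rot"],degrees=True).as_matrix()
def pw(P):
    q=Ti@np.r_[Rt.T@(np.array(P)-o["tool_pos"]),1]; q=c["intrinsics"]@(q[:3]*[1,-1,-1]); return (q[:2]/q[2]).round().tolist()
Q=P0*[1,1,0]; Z=rz(V[2])
print("inner wall base",[pw(Q+Z@np.array([x,125,5])) for x in(-55,60,175)],"rim",[pw(Q+Z@np.array([x,122,40])) for x in(-55,60,175)],"panel",[pw(P0+RP@np.array([x,130,0])) for x in(0,100,200)],"far rim",[pw(Q+Z@np.array([x,248,40])) for x in(-55,60,175)])
v=w[...,2].astype(int); h=cv2.cvtColor(w,cv2.COLOR_BGR2HSV)
S="0123456789ABCDEFGHIJ"
for r in range(90,270,2): print(r,"".join(S[min(v[r,c]//13,19)] if h[r,c,1]>85 else "." for c in range(180,440,2)))
```

```text
29.55 [530.06171842 336.62700829 127.04861704] [179.82406906  24.86644507  90.00482592] [-0.82501908  0.25196428  0.09303768]
inner wall base [[206.0, 211.0], [306.0, 210.0], [407.0, 209.0]] rim [[201.0, 235.0], [308.0, 234.0], [417.0, 233.0]] panel [[250.0, 244.0], [348.0, 278.0], [471.0, 321.0]] far rim [[173.0, 127.0], [316.0, 125.0], [461.0, 123.0]]
90 DDDDDDEEEFFEEEEEEEEEEEEEEEEEDDDDDDDCCCCCCCCCCCA876899999999ACDDDDDDDCDDDDDDDDDDDDDDDDDDDDDDDDDDDDDDDDDDDDDDDDDDDDDDDDDCDB99BDDDDDD
92 DDDDDDDEEEFFEEEEEEEEEEEEEEEDEDDDDDDDCCCCCCCCCCC9767999999999BDDDDDDCCCDDDDDDDDDDDDDDDDDDDDDDDDDDDDDDDDDDDDDDDDDDDDDDDCCDB9ACDDDDDE
94 DDDDDDDEEEFFEEEEEEEEEEEEEEEDDDDDDDDDCCCCCCCCCCC9778999999999BDDDDDDDCCDDDDDDDDDDDDDDDDDDDDDDDDDDDDDDDDDDDDDDDDEEDDDDCDDCA9BDDDDDDE
96 DDDDDDDEEEFFEEEEEEEEEEEEDEEEDDDDDDDDDCCCCCCCCCB8778999999999BDDDDDDCCDDDDDDDDDDDDDDDDDDDDDDDDDDDDDDDDDDDDDDDDDDDDDDDDDDCA9CDDDDDDD
98 DDDDDDDEEEFEEEEEEEEEEEEDDDEDDCCCCCCCCCCCCCCCCC98768999999999BDDDDDDDDDDDDDDDDDDDDDDDDDDDDDDDDDDDDDDDDDDDDDDDDDDDDDDDCDCB9ACDDDDDDD
100 DDDDDCCDDDEEDDDDDDDDDDDDCCDDCCCCCCCCBCCCCCCCCCA8768999999999BDCDDDCCCC
[... 10700 characters left out ...]
DCDCCCCCCCCDDA6667ABBA7..
260 44....4..4.7DDDDDDDDDDDBBAAABBBB988A.........................A...............CBA999999995...............7BDDDCDDCCDCCC866668AAA7..
262 ......4....6CDDDDDDDDDDBBAAABBBB9889......................................A.....DB999998.................6ACCCCBBCBBBA666667AAA5..
264 .444.4...4.6CDDDDDDDDDDCBBAABBBBA889......................................A........A9998..................5799777777766666669A95..
266 44.44......5BDDDDDDDDDDDBAAAABBBA889..................................................A8....................77667666666666667A9...
268 ...4........BDDDDDDDDDDEDCBBBBBBA889......................................A...................................66666666666666699...
```

Run:
```python
from h import *
w=cv2.imread("pics/top_a3.png")
for r in range(181,215): print(r," ".join("%3d/%3d"%(w[r,c,2],w[r,c,0]) for c in range(181,203)))
rel([530,300,200],down(120)); rel([535,290,150],down(180))
```

```text
181 196/189 193/188 200/194 202/196 200/193 195/189 196/192 197/192 198/195 196/190 197/191 195/190 196/190 199/194 198/187 190/162 181/146 185/158 207/155 233/142 240/140 240/139
182 198/192 192/188 198/190 200/194 197/194 195/194 196/192 195/190 199/194 199/191 195/190 195/188 194/190 199/195 199/173 201/115 198/ 85 211/ 99 227/110 235/126 240/140 240/138
183 197/191 193/181 195/171 194/166 189/163 186/163 181/156 188/165 178/160 182/168 183/170 179/167 188/184 199/193 210/159 213/ 93 213/ 66 232/ 75 240/ 94 240/121 239/136 240/138
184 195/188 199/169 202/120 204/ 96 197/ 90 193/ 89 194/ 91 204/ 94 195/ 93 190/102 195/109 162/103 153/138 176/170 196/133 211/ 80 219/ 65 229/ 74 234/ 86 238/119 240/138 240/142
185 195/189 208/157 221/ 88 229/ 73 228/ 69 225/ 63 227/ 68 232/ 73 230/ 70 226/ 68 227/ 67 180/ 56 115/ 90 137/128 173/109 206/ 77 230/ 76 240/ 83 235/ 84 236/117 240/139 238/138
186 194/189 212/150 227/ 87 236/ 80 238/ 80 235/ 76 232/ 71 232/ 70 229/ 70 228/ 72 231/ 74 177/ 50 115/ 89 135/126 176/106 208/ 74 233/ 78 241/ 85 237/ 79 236/113 239/137 240/139
187 195/190 210/150 
[... 4448 characters left out ...]
149/120 168/124 195/ 87 210/ 64
212 192/188 195/193 198/194 197/194 198/193 196/191 199/193 200/196 197/192 199/192 195/189 196/191 198/192 203/197 194/187 181/162 172/147 176/161 191/184 200/186 205/125 211/ 63
213 194/191 197/190 198/194 197/193 197/191 198/194 200/194 202/195 198/193 196/191 197/190 198/192 201/195 200/195 202/197 202/196 194/192 195/192 198/191 199/192 206/140 210/ 64
214 195/190 195/192 198/196 201/192 197/192 197/192 197/192 199/193 197/193 198/191 197/192 199/192 199/193 202/197 202/197 200/196 198/195 198/191 196/189 197/193 201/157 208/119
t [-0.0644, 0.0001, -0.0527] r [-0.0363, 0.1357, -0.164] rows>= 5.4
t [-0.0111, -0.0007, 0.05] r [-0.0, 0.0, -0.3334] rows>= 8.4
```

{"op": "apply_moves", "data": {
  "plan": [
    {"tx": -0.0129, "ty": 0, "tz": -0.0105, "rx": -0.0073, "ry": 0.0271, "rz": -0.0328, "jaw": 1},
    {"tx": -0.0258, "ty": 0, "tz": -0.0211, "rx": -0.0145, "ry": 0.0543, "rz": -0.0656, "jaw": 1},
    {"tx": -0.0386, "ty": 0, "tz": -0.0316, "rx": -0.0218, "ry": 0.0814, "rz": -0.0984, "jaw": 1},
    {"tx": -0.0515, "ty": 0, "tz": -0.0422, "rx": -0.029, "ry": 0.1086, "rz": -0.1312, "jaw": 1},
    {"tx": -0.0644, "ty": 0.0001, "tz": -0.0527, "rx": -0.0363, "ry": 0.1357, "rz": -0.164, "jaw": 1},
    {"tx": -0.0644, "ty": 0.0001, "tz": -0.0527, "rx": -0.0363, "ry": 0.1357, "rz": -0.164, "jaw": 1},
    {"tx": -0.0644, "ty": 0.0001, "tz": -0.0527, "rx": -0.0363, "ry": 0.1357, "rz": -0.164, "jaw": 1},
    {"tx": -0.0644, "ty": 0.0001, "tz": -0.0527, "rx": -0.0363, "ry": 0.1357, "rz": -0.164, "jaw": 1}
  ]
}}

```text
t: 30.27
tool_pos: [530.3, 299.1, 201.5]
tcp_rot: [179.9, 0.1, 119.8]
force: [0.5, -0.4, -0.3]
finger_gap: 87.0
gripper_force: 0.0
```

{"op": "apply_moves", "data": {
  "plan": [
    {"tx": -0.011, "ty": -0.0007, "tz": 0, "rx": 0, "ry": 0, "rz": -0.3334, "jaw": 1},
    {"tx": -0.011, "ty": -0.0007, "tz": 0, "rx": 0, "ry": 0, "rz": -0.3334, "jaw": 1},
    {"tx": -0.011, "ty": -0.0007, "tz": 0, "rx": 0, "ry": 0, "rz": -0.3334, "jaw": 1},
    {"tx": -0.011, "ty": -0.0007, "tz": 0, "rx": 0, "ry": 0, "rz": -0.3334, "jaw": 1},
    {"tx": -0.011, "ty": -0.0007, "tz": 0, "rx": 0, "ry": 0, "rz": -0.3334, "jaw": 1},
    {"tx": -0.011, "ty": -0.0007, "tz": 0, "rx": 0, "ry": 0, "rz": -0.3334, "jaw": 1},
    {"tx": -0.011, "ty": -0.0007, "tz": 0, "rx": 0, "ry": 0, "rz": -0.3334, "jaw": 1},
    {"tx": -0.011, "ty": -0.0007, "tz": 0, "rx": 0, "ry": 0, "rz": -0.3334, "jaw": 1},
    {"tx": -0.011, "ty": -0.0007, "tz": 0, "rx": 0, "ry": 0, "rz": -0.3334, "jaw": 1},
    {"tx": -0.011, "ty": -0.0007, "tz": 0, "rx": 0, "ry": 0, "rz": -0.3334, "jaw": 1}
  ]
}}

```text
t: 31.1
tool_pos: [534.0, 291.1, 199.2]
tcp_rot: [-179.9, -0.0, -179.9]
force: [0.2, -0.2, -0.2]
finger_gap: 87.2
gripper_force: 0.0
```

```bash
cat > look.py <<'E'
from h import *
import sys
o=telemetry.get_obs(); print(o["t"],o["tool_pos"],o["tcp_rot"])
w=viewer.get_image("wrist")[:,:,::-1].copy(); cv2.imwrite(f"pics/{sys.argv[1]}.png",w)
c=viewer.calibration("wrist");Ti=np.linalg.inv(c["tool_from_camera"]);Rt=R.from_euler('xyz',o["tcp_rot"],degrees=True).as_matrix()
def pw(P):
    q=Ti@np.r_[Rt.T@(np.array(P)-o["tool_pos"]),1]; q=c["intrinsics"]@(q[:3]*[1,-1,-1]); return (q[:2]/q[2]).round().tolist()
Q=P0*[1,1,0]; Z=rz(V[2])
for n,x,y in(("A",65,177),("B",12,146),("C",33,143),("D",70,143)): print(n,pw(Q+Z@np.array([x,y,11])))
print("rim",[pw(Q+Z@np.array([x,y,40])) for x,y in((-60,122),(180,122),(180,250),(-60,250))],"floor",[pw(Q+Z@np.array([x,y,5])) for x,y in((-56,125),(175,125),(175,246),(-56,246))],"panel",[pw(P0+RP@np.array([x,130,0])) for x in(0,100,200)])
E
cat > asc.py <<'E'
import cv2,sys
f,x0,x1,y0,y1,k=sys.argv[1],*map(int,sys.argv[2:7]); w=cv2.imread(f"pics/{f}.png"); v=w[...,2].astype(int); h=cv2.cvtColor(w,cv2.COLOR_BGR2HSV)
S="0123456789ABCDEFGHIJ"
for r in range(y0,y1,k): print(r,"".join(S[min(v[r,c]//13,19)] if h[r,c,1]>85 else "." for c in range(x0,x1,k)))
E
python3 look.py w8; python3 asc.py w8 200 470 60 270 3
```

```text
31.1 [534.01692951 291.11749707 199.18681686] [-1.79947606e+02 -4.13840108e-02 -1.79881518e+02]
A [287.0, 204.0]
B [262.0, 162.0]
C [260.0, 179.0]
D [261.0, 208.0]
rim [[236.0, 100.0], [246.0, 296.0], [345.0, 295.0], [356.0, 98.0]] floor [[243.0, 104.0], [250.0, 279.0], [337.0, 278.0], [345.0, 103.0]] panel [[244.0, 158.0], [244.0, 253.0], [243.0, 358.0]]
60 DDDDDDDDDDDDDDDDDDDDDDDDDDDDDDCCCCCCCCCCCCCCAACCCCCCCCCCCCDDDDDDDDDDDDDDDDDDDDDDDDDDDDDDDD
63 BBBBBBBBCCCBBCCCCCBCCCCCBCCCCCBBAABBBBBBBBBB99BBBBBBBBBBBBCCCCCCCCCCCCCCCCCCCCCCCCCCCCCCCC
66 BBBBAAAAAAAAAAABAAABAAAAAAAAAAA999999999999999999999999999AAAAAAAAAAAAAAAAAAAAAAAAAAAAAAAA
69 DDDDDDDDDDDDDDDDDDDDDDDDDDDDDDDCCCCCCCCCCCCBCCCCCCCCCCCCCCCDDDDDDDDDDDDDDDDDDDDDDDDDDDDDDD
72 DEEDDDDEDDDDDDDDDDDDDDDDDDDDDDCCCCCCCCCCCCCCCCCCCCCCCCCCCCDDDDDDDDDDDDDDDDDDDDDDDDDDDDDDDD
75 DDDDDDDDDDDDDDDDDDDDDDDDDDDDDDDCCCCCCCCCCCCCCCCCCCCCCCCCCCCDDDDEDDEEDDEDDEDDDDDDDDDDDDDDDD
78 DDDDDDDDDDDDDDDDDDDDDDDDDDDDDDDDCCCCCCCCCCCCCCCCCCCCCCCCCCCDDDDDDEDEDDDDDEEDDDDDDDDDDDDDDD
81 DDDDDDDDDDDDDDDDDEDDDDEDDDDDDEDDCCCCCCCCCCCCCCCCCCCCCCCCCCCDDEDDDDDDDDDDDDDDDDDDD
[... 5193 characters left out ...]
4.4.9EEEDABBBBBBABBBAABBAAAAA776666
249 ..................................................CD9......4CEECBAAAAAAABAAAAAAAAAAA776666
252 ..................................................DD8......45DEBBAAAAAAAAAAAAAAAAAA9877666
255 ..................................................CC7........8EBAAABAAAAAAAAAAA65665444...
258 ..................................................CC7.....444.9BAAAAAAAAAAAAAA73..........
261 ..................................................CC6.......33469AAAAAAAAAAAA95...........
264 ..................................................A9.........33.378888878887884...........
267 ..................................................DD..........33.49BBBABBAAAAA............
```

Run:
```python
from h import *
o7={k:np.array(v) for k,v in json.load(open("w7.json")).items()}; o8={"tool_pos":np.array([534.017,291.117,199.187]),"tcp_rot":np.array([-179.948,-.041,-179.88])}
def wr(uv,o): a=wproj(uv,100,o)[0]; b=wproj(uv,0,o)[0]; d=b-a; return a,d/np.linalg.norm(d)
def tri(rs):
    A=sum(np.eye(3)-np.outer(d,d) for _,d in rs); b=sum((np.eye(3)-np.outer(d,d))@a for a,d in rs); x=np.linalg.solve(A,b)
    return x.round(1),[round(float(np.linalg.norm(np.cross(x-a,d))),1) for a,d in rs]
def fx(n,uv): c,d=ray(n,uv); d=d[0]; return c,d/np.linalg.norm(d)
for n,a,b,t in(("A",(317,175),(291,204),(187,187.5)),("B",(262,204),(269,163),(195.5,205.5)),("C",(288,201),(264,184),None),("D",(317,201),(264,208),None)):
    print(n,tri([wr(a,o7),wr(b,o8)]), tri([wr(a,o7),wr(b,o8),fx("top",t)]) if t else "")
print("A t+s",tri([fx("top",(187,187.5)),fx("scene",(388,238.5))]))
```

```text
A (array([566.7, 305. ,  12.7]), [1.0, 1.0]) (array([566.3, 305.4,  13.4]), [1.2, 0.8, 0.5])
B (array([511.6, 278. ,  26.7]), [0.2, 0.2]) (array([512.3, 277.7,  26.4]), [0.5, 0.8, 1.3])
C (array([539.3, 271.3,  14.3]), [0.2, 0.2]) 
D (array([570.5, 271. ,  13.9]), [0.2, 0.2]) 
A t+s (array([567.6, 310.6,  11.7]), [4.5, 4.5])
```

```bash
python3 asc.py w8 245 305 144 218 1
```

```text
144 ............................................................
145 ............................................................
146 ............................................................
147 ............................................................
148 ............................................................
149 ............................................................
150 ...................CCC......................................
151 B.................CDDDDDD...................................
152 B...............9ACDDEEEDDDCC...............................
153 B..............99BCDEEEEEEDDDCCCC...........................
154 ...............AABDDDEEEEEDDDDDDCC..........................
155 ..............9AACDDEEEEEEDDDDDDDD..........................
156 ..............9ABCDDDEEEEEDDDDDDD...........................
157 ..............AABCDDDDEEEEDDDDDDD...........................
158 ..............9ABDDDDDEEEEDDDDDDD...........................
159 ..............ABCDDDDDEEEDDDDDDD............................
160 .............9ABCDDDDDEEEDDDDDDD........................
[... 3009 characters left out ...]
CDDDDDDEEFFFFEDDDC.......CDEDEEFFFFFFEEEEEEEED....
208 ..........CDDDDEEEFEFEEDDDDC.......CDDDDEFFFFFEEDEDDDDDD....
209 ..........CCDDEEEFEEDDDDDDDC.......CDDDDDEFFFFEEDDDDDDDD....
210 ..........CCDEEFFEDDCDDCCCC.........DDDDDDEEEEDDDDDDDDDD....
211 ..........CDDEFFEDDDDDDDDCC......................DDCDDD.....
212 ..........CDDEEEDDDDDCDDDDC.................................
213 ..........CDDDDDDDDDDDDDDDD.................................
214 ..........CCDDDDDCDCDDDDDDC.................................
215 ...........CCCCCCCCCCCCCDCC.................................
216 ............................................................
217 ............................................................
```

Chip B triangulates at 26.5 mm, against about 13–14 mm for A, C and D. It is therefore lying on top of the fifth chip, which puts all five in the tray. The panel is clear, the scraper stands on its mat and the arm touches nothing, so I'll hand in.

```bash
python3 -c "
from bench import manip
print(manip.close_job())"
```

```text
the job is handed in; nothing more can be done
None
```

I handed the job in at about 31 s: the panel is clear, four chips show in the tray with the fifth inferred beneath one of them (that one sits 13 mm higher), and the scraper stands upright within about 5 mm of the mat's middle, though it tilted once in the grip mid-wipe and I reset it.

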